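# Close down the serving counter

### The arm

A 7-joint arm with a two-finger parallel gripper is mounted at the origin on the work surface. World frame = base frame: x ahead of the robot, y to its left, z up, the work surface at z = 0. Lengths are in m, angles in rad, forces in N, time in s.
With the tool pointing down it reaches from about 0.425 to 0.875 m from the base axis. Payload 4.7 kg.
Tool frame: the origin (TCP) lies midway between the tips of the shut fingers; the grasp point (between the pads) lies 19 mm behind it (ctrl.grip_depth is the distance from the TCP to the grasp point, in m); z points along the fingers, y is the direction in which the jaws open and shut (so a half turn about z gives the same grasp; the last joint's range is limited). The gripper opens to 87 mm and grips with 3 to 60 N. Pads are 19 mm wide; open, the fingers measure 117 mm over their backs; the gripper's body (75 mm by 190 mm) begins 51 mm behind the grasp point.
Start: joints at [1.335, 0.321, -0.07, 1.45, 0.023, 1.371, -0.057], TCP at [0.161, -0.63, 0.223] pointing down, gripper open.
Joint ranges: [-2.86, 2.86], [-0.3, 2.09], [-1.38, 1.24], [0.06, 2.45], [-1.56, 4.7], [0.09, 2.05], [-2.69, 2.69]. Speed limits (rad/s): [2.57, 2.57, 3.14, 3.14, 3.14, 3.14, 3.14].

### API

Orientations are given as a rotation vector (axis times angle).
In Python, from bench import ctrl gives the robot as it stands. The module is installed in compiled form; this text tells all that it offers.
- The arm moves only by the shell command python3 -m inch 'ROWS' [FORCE]. ROWS is JSON, a list of rows, each a list of 5 numbers: the opening, from -1 (shut) to 1 (fully open), so that 0 is half open, then the shift along the tool's x, y, z in mm, then the turn about the tool's z in rad. In form: [[fingers, tx, ty, tz, twist], ...]. A call has 1 to 5 rows; each row shifts and turns the pose as measured when the row begins, along the tool's axes as they then stand; what a row does not reach is not made up. A row lasts 1/8 s, in which the tool goes at most 62.5 mm and 10.7 degrees, less where a joint would pass 70% of its speed; a pose out of reach is approached as far as the arm can. A call is refused whole if a number of a shift passes 62.5 or a number of a turn 0.188, either way. A call with a gripper value outside its range is refused whole. The fingers move at their own pace and stop on an object; FORCE is the grip in N (left out, the last holds). Time passes only in rows, so rows that do not move let the fingers close. It gives the time, the measured TCP pose, the force and the opening at its end, in the units of the state.
- ctrl.get_state(): the state, without advancing time (a new reading comes with each control period).
- ctrl.get_image(name): name is "scene" or "side" or "wrist"; returns a dict with "color" (400x640x3 uint8, red, green, blue), "range_z" (400x640 float32, m along the optical axis (not along the pixel's ray), 0 where there is no reading), "K" (3x3 intrinsics, pixels), "R" (3x3) and "t" (3): a world point X has camera coordinates R X + t. Camera axes: x right, y down, z forward; pixel columns grow to the right and rows downward; lengths in m; the calibration is good to about 2 mm. A picture is of the moment at which its call begins.
- ctrl.close_job(): hands the job in, once; it reports no verdict.
The state is a dict: "time": time; "joint_positions": joint angles; "qd": joint speeds; "joint_torque": joint torques, N m; "position": TCP position; "tool_rot": TCP orientation; "ft_force": force on the tool from outside, world axes, zero at the start; "torque": the same for the moment, N m; "grip_width": opening from 0.0 (shut) to 1.0 (fully open).
Only numpy, scipy, OpenCV 4.12 (cv2) and the standard library are available. Lean on these libraries where they do the work, as an engineer would, in place of code of your own. Each camera call takes 0.05 s, during which the arm holds its last target. There are 200 camera calls.

### The job

Lunch is over: first switch off the warming counter by pushing all three levers of the interlocked bank fully over, away from the robot; they go only in one hidden order, so feel which lever is free and do not force a barred one. Only when all three are off, take hold of the utensils on the warming plate and clear them away: every serving spoon laid down inside the solid white pan, every pair of tongs laid down inside the slatted basket. There are four or five utensils; leave the jars, the bottle and the tumbler where they are.

Things in the scene. Friction and masses are not known exactly. Their poses are not given: they have to be found in the camera images.
- bank: grey foot of the lever bank, 115 x 225 x 30 mm, fixed. Origin: centre of its underside; +x points away from the robot, the way levers go OFF; y along the row of three levers, 70 mm apart. One unseen interlock chain: of the levers still ON just one is free, the next is freed when that one is fully over. Neither letter nor place tells the order.
- switch_a: grey housing of one switch unit, 95 x 64 x 62 mm, fixed on the bank's foot (foot top 30 mm above the counter); same axes as the bank. Origin: centre of its underside. The three units look alike and stand in any order along the row.
- lever_a (a joint): angle of the lever on switch_a: 0 = ON (leaning 29 degrees towards the robot), 1.0 rad = fully OFF (leaning 29 degrees away). Hinge along the unit's y, 60 mm above the unit's underside, in the middle of the housing. It stays where it is left; about 3 N at the bar moves it when free; barred, it stops dead after about 0.1 rad.
- lever_a_bar (a point): middle of the black cross-bar at the top of lever_a: bar of 20 mm diameter, 46 mm long along the unit's y, 95 mm from the hinge, on a stem 10 x 12 mm; point moves with the lever.
- switch_b: grey housing of one switch unit, 95 x 64 x 62 mm, fixed on the bank's foot (foot top 30 mm above the counter); same axes as the bank. Origin: centre of its underside. The three units look alike and stand in any order along the row.
- lever_b (a joint): angle of the lever on switch_b: 0 = ON (leaning 29 degrees towards the robot), 1.0 rad = fully OFF (leaning 29 degrees away). Hinge along the unit's y, 60 mm above the unit's underside, in the middle of the housing. It stays where it is left; about 3 N at the bar moves it when free; barred, it stops dead after about 0.1 rad.
- lever_b_bar (a point): middle of the black cross-bar at the top of lever_b: bar of 20 mm diameter, 46 mm long along the unit's y, 95 mm from the hinge, on a stem 10 x 12 mm; point moves with the lever.
- switch_c: grey housing of one switch unit, 95 x 64 x 62 mm, fixed on the bank's foot (foot top 30 mm above the counter); same axes as the bank. Origin: centre of its underside. The three units look alike and stand in any order along the row.
- lever_c (a joint): angle of the lever on switch_c: 0 = ON (leaning 29 degrees towards the robot), 1.0 rad = fully OFF (leaning 29 degrees away). Hinge along the unit's y, 60 mm above the unit's underside, in the middle of the housing. It stays where it is left; about 3 N at the bar moves it when free; barred, it stops dead after about 0.1 rad.
- lever_c_bar (a point): middle of the black cross-bar at the top of lever_c: bar of 20 mm diameter, 46 mm long along the unit's y, 95 mm from the hinge, on a stem 10 x 12 mm; point moves with the lever.
- warmer: flat warming plate, dark top, 410 (x) x 350 (y) x 12 mm, fixed. Origin: centre of its underside; the utensils start lying on its top.
- spoon_1: serving spoon, 188 mm long, 18 mm thick, stainless steel, about 0.1 kg: straight bar handle 14 mm wide and 14 mm thick (from x = -90 to +36 mm), thick butt 18 x 18 mm at x = -87, round bowl of 56 to 58 mm diameter centred at x = +64 mm. Origin: in the handle, at mid thickness (9 mm above what it lies on), near the balance point, a good place to grip across the handle; x runs along the handle to the bowl.
- spoon_2: serving spoon, 188 mm long, 18 mm thick, stainless steel, about 0.1 kg: straight bar handle 14 mm wide and 14 mm thick (from x = -90 to +36 mm), thick butt 18 x 18 mm at x = -87, round bowl of 56 to 58 mm diameter centred at x = +64 mm. Origin: in the handle, at mid thickness (9 mm above what it lies on), near the balance point, a good place to grip across the handle; x runs along the handle to the bowl.
- spoon_3: serving spoon, 188 mm long, 18 mm thick, stainless steel, about 0.1 kg: straight bar handle 14 mm wide and 14 mm thick (from x = -90 to +36 mm), thick butt 18 x 18 mm at x = -87, round bowl of 56 to 58 mm diameter centred at x = +64 mm. Origin: in the handle, at mid thickness (9 mm above what it lies on), near the balance point, a good place to grip across the handle; x runs along the handle to the bowl.
- tongs_1: serving tongs locked shut (rigid), 188 mm long, 18 mm thick, stainless steel, about 0.1 kg: two parallel arms, together 28 mm wide, round 32 mm hinge end at x = -78, two jaws together 35 mm wide at x = +64 to +94 mm. Origin: at mid length, mid width and mid thickness (9 mm above what it lies on), a good place to grip across both arms; x runs along the arms to the jaws.
- tongs_2: serving tongs locked shut (rigid), 188 mm long, 18 mm thick, stainless steel, about 0.1 kg: two parallel arms, together 28 mm wide, round 32 mm hinge end at x = -78, two jaws together 35 mm wide at x = +64 to +94 mm. Origin: at mid length, mid width and mid thickness (9 mm above what it lies on), a good place to grip across both arms; x runs along the arms to the jaws.
- pan: white pan with solid walls, for the spoons: open-topped, outside 155 (x) x 220 (y) x 65 mm high, wall and floor 5 mm, fixed. Origin: centre of its underside. Pan and basket may have changed places.
- basket: grey basket with slatted walls, for the tongs: open-topped, outside 155 (x) x 220 (y) x 65 mm high, wall and floor 5 mm, fixed. Origin: centre of its underside. Pan and basket may have changed places.
- jar: white lidded sauce jar, 54 mm diameter, 60 mm high, 0.4 kg, stands loose among the utensils. Bystander. Origin: centre of its underside.
- sauce: amber bottle, 64 mm diameter, 150 mm high, loose. Bystander.
- salt: white salt jar, 52 mm diameter, 90 mm high, loose. Bystander.
- tumbler: white tumbler, 68 mm diameter, 80 mm high, loose. Bystander.
Not all that is in view belongs to the job. What is shaped like the tongs_2 but brown is not meant.

How it is judged:
By the outcome, as a careful person would: the job done as asked, in the order asked, and still so for the second after the job is handed in, with the robot touching nothing.
Of spoon_1, spoon_2, spoon_3, tongs_1, tongs_2 only 4 to 5 are there at a start; the rules pass over those that are not, and their reading is None.
At some moment in a run one of spoon_1, spoon_2, spoon_3, tongs_1, tongs_2 may be knocked a few centimetres aside while the robot is not near it.
Once in a run the grip may slacken for a moment while it holds something.
It also fails if it takes over 210 s, if anything falls off the work surface, if the arm or the gripper's body presses on something with over 40 N, if the wrist force passes 120 N, or if a joint passes its speed limit or range.

## Working session

There is one attempt and no reset: what is moved stays moved. The work goes in short steps, Python scripts to look and compute and a shell command to move; the robot and the scene stay as the last step left them, time stands still between calls to the robot, and variables do not carry over. Pictures are saved under pics/ and viewed, about 12 in all and at most 16, crops included, and the job is handed in when it is done.

```bash
mkdir -p pics; cat > h.py <<'E'
import numpy as np, cv2
from bench import ctrl
from scipy.spatial.transform import Rotation as Ro
def cloud(im):
    z=im["range_z"]; K=im["K"]; v,u=np.mgrid[:z.shape[0],:z.shape[1]]
    c=np.stack([(u-K[0,2])/K[0,0]*z,(v-K[1,2])/K[1,1]*z,z],-1)
    return (c-im["t"])@im["R"]   # R^T(c-t)
def save(im,name,crop=None,s=1):
    c=im["color"][:,:,::-1]
    if crop: u0,v0,u1,v1=crop; c=c[v0:v1,u0:u1]
    cv2.imwrite("pics/"+name,cv2.resize(c,None,fx=s,fy=s,interpolation=cv2.INTER_CUBIC))
E
python3 - <<'E'
from h import *
s=ctrl.get_state(); print({k:np.round(v,3) for k,v in s.items()})
R=Ro.from_rotvec(s["tool_rot"]).as_matrix(); print(R.round(2))
for n in("scene","side"):
    im=ctrl.get_image(n); np.save(n+".npy",im,allow_pickle=True); save(im,n+".png",s=1.25)
    print(n,(-im["R"].T@im["t"]).round(3))
E
```

```text
{'time': np.float64(0.0), 'joint_positions': array([ 1.335,  0.322, -0.07 ,  1.452,  0.023,  1.371, -0.057]), 'qd': array([ 0.001,  0.   ,  0.002, -0.001, -0.   , -0.   ,  0.001]), 'joint_torque': array([ 0.0000e+00, -4.9129e+01, -4.0400e-01, -3.1253e+01, -6.4000e-02,
        4.4000e-02,  0.0000e+00]), 'position': array([ 0.161, -0.629,  0.221]), 'tool_rot': array([-3.115, -0.391,  0.   ]), 'ft_force': array([-0.271, -0.386,  0.139]), 'torque': array([-0.009,  0.018,  0.003]), 'grip_width': np.float64(1.0)}
[[ 0.97  0.25 -0.  ]
 [ 0.25 -0.97  0.  ]
 [-0.   -0.   -1.  ]]
scene [1.051 0.555 1.393]
side [-0.256  1.026  0.843]
```

View pics/scene.png

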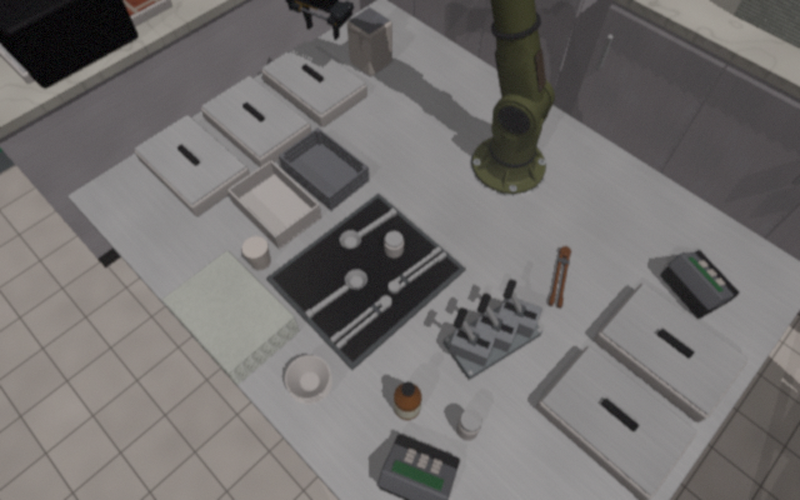

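View pics/side.png

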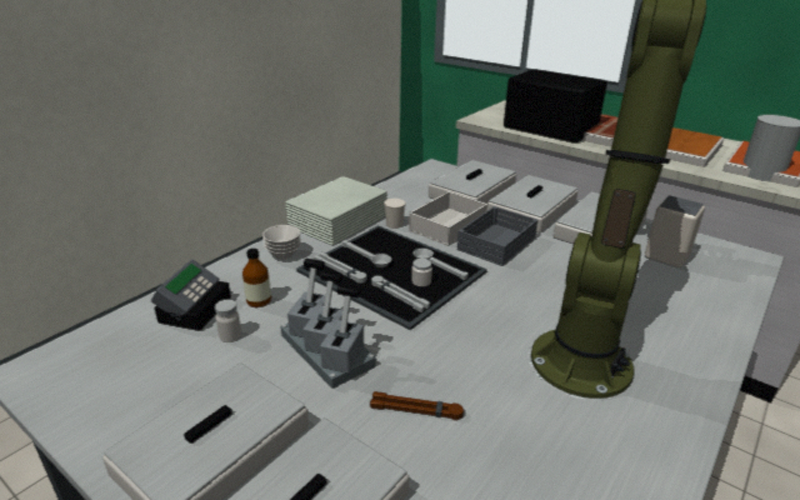

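The scene view (×1.25 pixels) shows two spoons, with bowls at (350,240) and (356,280). It also shows two steel tongs, at (418,270) and (362,322), and a jar at (394,243). The white pan is at (275,203) and the slatted grey basket at (324,167). The lever bars are at (461,318), (485,302) and (511,290). The brown tongs at (560,277) are off the plate, so they are the decoy and I leave them alone.

```bash
cat > meas.py <<'E'
from h import *
def blobs(im,P,m,amin=40):
    n,l,st,c=cv2.connectedComponentsWithStats(m.astype(np.uint8))
    return [(P[l==i],st[i,4],c[i]) for i in range(1,n) if st[i,4]>=amin]
if __name__=="__main__":
  for n in("scene","side"):
    im=np.load(n+".npy",allow_pickle=True).item(); P=cloud(im); g=im["color"].astype(float).mean(2); h=P[...,2]
    pl=(h>.004)&(h<.02)&(g<60)&(P[...,0]>.3)
    for p,a,c in blobs(im,P,pl,800):
        r=cv2.minAreaRect((p[:,:2]*1000).astype(np.float32)); print(n,"plate",a,c.round(),np.round(r[0]),np.round(r[1]),round(r[2],1),p[:,2].mean().round(4))
    m=(h>.017)&(h<.045)&(g>75)&(P[...,0]>.3)&(np.abs(P[...,1])<.3)
    for p,a,c in blobs(im,P,m,60):
        r=cv2.minAreaRect((p[:,:2]*1000).astype(np.float32)); print(n,"ut",a,(c*1.25).round(),np.round(r[0]),np.round(r[1]),round(r[2],1),(p[:,2].mean()).round(3))
    m=(h>.15)&(h<.20)&(g<70)&(P[...,0]>.2)&(P[...,0]<1)
    for p,a,c in blobs(im,P,m,15): print(n,"bar",a,(c*1.25).round(),(p.mean(0)*1000).round(),(np.ptp(p,0)*1000).round())
    m=(h>.058)&(h<.07)&(P[...,0]>.2)&(P[...,1]<.4)
    for p,a,c in blobs(im,P,m,50):
        r=cv2.minAreaRect((p[:,:2]*1000).astype(np.float32)); print(n,"h60",a,(c*1.25).round(),np.round(r[0]),np.round(r[1]),round(r[2],1),g[int(c[1]),int(c[0])].round())
E
python3 meas.py
```

```text
scene plate 7361 [290. 222.] [568. -36.] [332. 390.] 88.0 0.0126
scene ut 299 [364. 230.] [ 465. -134.] [ 55. 193.] 89.8 0.026
scene ut 212 [297. 229.] [ 611. -263.] [ 37. 159.] 76.1 0.031
scene ut 372 [416. 270.] [471.  59.] [ 45. 190.] 86.3 0.027
scene ut 62 [261. 264.] [ 752. -251.] [23. 56.] 67.5 0.031
scene ut 355 [339. 291.] [672. -33.] [187.  61.] 3.6 0.026
scene ut 427 [361. 321.] [677.  62.] [ 38. 186.] 88.0 0.028
scene ut 249 [264. 355.] [904. -37.] [ 27. 200.] 83.8 0.031
scene ut 235 [309. 381.] [876.  91.] [53. 53.] 50.9 0.041
scene bar 1181 [74. 44.] [  698. -1182.   175.] [351. 220.  50.]
scene bar 87 [509. 289.] [426. 306. 183.] [45. 28. 23.]
scene bar 98 [484. 303.] [494. 286. 181.] [43. 30. 22.]
scene bar 104 [460. 318.] [560. 272. 183.] [45. 31. 22.]
scene bar 42 [408. 388.] [750. 294. 152.] [28. 27.  6.]
scene h60 520 [111.  72.] [  619. -1137.] [ 25. 833.] 89.9 99.0
scene h60 1154 [303.  84.] [ 251. -659.] [297. 104.] 89.4 141.0
scene h60 2402 [254. 116.] [ 445. -658.] [298. 196.] 89.8 94.0
scene h60 2882 [190. 159.] [ 684. -658.] [301. 194.] 89.7 56.0
scene h60 3
[... 1631 characters left out ...]
74 [534. 195.] [ 437. -656.] [191. 297.] 0.1 5.0
side h60 58 [453. 197.] [ 642. -452.] [154.  82.] 41.2 117.0
side h60 445 [582. 212.] [ 246. -654.] [291.  92.] 90.0 156.0
side h60 239 [336. 215.] [ 892. -163.] [266. 198.] 89.8 174.0
side h60 143 [445. 215.] [ 599. -367.] [229. 161.] 87.9 171.0
side h60 277 [498. 227.] [ 416. -366.] [161. 232.] 0.1 82.0
side h60 198 [281. 235.] [872.  96.] [ 98. 110.] 31.4 152.0
side h60 78 [422. 266.] [458. -25.] [46. 52.] 12.6 158.0
side h60 92 [209. 281.] [836. 372.] [27. 62.] 30.6 76.0
side h60 71 [257. 285.] [729. 310.] [62. 27.] 48.0 102.0
side h60 122 [343. 354.] [378. 351.] [111.  52.] 77.0 73.0
side h60 51 [313. 340.] [465. 376.] [43.  7.] 21.5 70.0
```

```bash
python3 - <<'E'
from meas import *
for n in("scene","side"):
    im=np.load(n+".npy",allow_pickle=True).item(); P=cloud(im);h=P[...,2];g=im["color"].astype(float).mean(2)
    box=(P[...,0]>.35)&(P[...,0]<.66)&(P[...,1]>.2)&(P[...,1]<.5)
    for lo,hi in((.02,.034),(.084,.097)):
        q=P[box&(h>lo)&(h<hi)]*1000; r=cv2.minAreaRect(q[:,:2].astype(np.float32)); print(n,lo,len(q),np.round(r[0]),np.round(r[1]),r[2])
    for p,a,c in blobs(im,P,box&(h>.084)&(h<.097),15): print(" housing",a,(p.mean(0)*1000).round(),(np.ptp(p,0)*1000).round())
im=np.load("scene.npy",allow_pickle=True).item(); save(im,"c1.png",(330,210,450,310),6)
E
```

```text
scene 0.02 572 [477. 326.] [117. 227.] 76.15962219238281
scene 0.084 1482 [478. 330.] [102. 242.] 76.92803955078125
 housing 1482 [481. 331.  92.] [226. 133.  13.]
side 0.02 614 [506. 363.] [320. 123.] 5.364065647125244
side 0.084 1324 [474. 330.] [109. 245.] 77.5490493774414
 housing 1324 [459. 339.  91.] [229. 138.  13.]
```

View pics/c1.png

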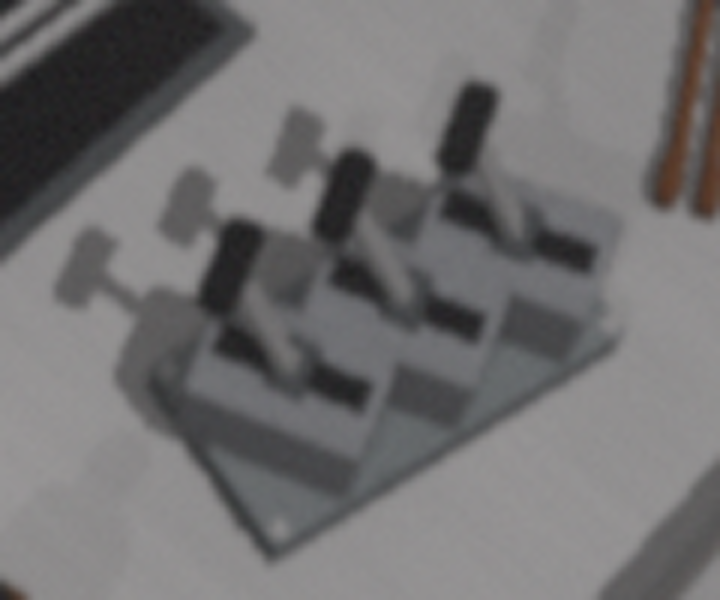

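```bash
python3 - <<'E'
from meas import *
o=np.zeros((540,760,3),np.uint8)  # ortho top view 2px/mm, x .33-.63 down... u: y .18->.48 ; v: x
for k,n in enumerate(("scene","side")):
    im=np.load(n+".npy",allow_pickle=True).item(); P=cloud(im);h=P[...,2];g=im["color"].astype(float).mean(2)
    for p,a,c in blobs(im,P,(h>.15)&(h<.20)&(g<70)&(P[...,0]>.2)&(P[...,0]<.6)&(P[...,1]>0),15):
        q=p[:,:2]; e,V=np.linalg.eigh(np.cov(q.T)); print(n,(q.mean(0)*1000).round(),"long dir",V[:,1].round(3),np.sqrt(e*12)*1000, p[:,2].max())
    box=(P[...,0]>.3)&(P[...,0]<.66)&(P[...,1]>.18)&(P[...,1]<.5)&(h>-.01)
    q=P[box];col=im["color"][box]
    idx=np.argsort(q[:,2])
    for i in idx: cv2.circle(o,(int((q[i,1]-.19)*1200)+k*380,int((q[i,0]-.28)*1200)),2,[int(x) for x in col[i][::-1]],-1)
    # housing-slot line: dark pixels at top height
    for p,a,c in blobs(im,P,box&(h>.082)&(h<.095)&(g<45),5):
        e,V=np.linalg.eigh(np.cov(p[:,:2].T)); print(" slot",a,(p.mean(0)*1000).round(),V[:,1].round(2))
cv2.imwrite("pics/ortho.png",o)
E
```

```text
scene [426. 306.] long dir [-0.925 -0.381] [16.01208532 48.03385491] 0.19044451386050945
scene [494. 286.] long dir [-0.926 -0.378] [17.6227285  47.54403837] 0.18979385023483636
scene [560. 272.] long dir [-0.937 -0.35 ] [18.27243862 48.08249338] 0.1900220153279116
 slot 17 [414. 316.  92.] [0.01 1.  ]
 slot 16 [398. 363.  92.] [-0.23  0.97]
 slot 19 [483. 299.  91.] [-0.14  0.99]
 slot 16 [466. 346.  91.] [-0.27  0.96]
 slot 16 [551. 282.  92.] [-0.17  0.98]
 slot 18 [534. 331.  92.] [-0.44  0.9 ]
side [550. 277.] long dir [-0.91  -0.415] [15.38798177 47.59144831] 0.18522453782569043
side [483. 291.] long dir [-0.92  -0.391] [15.2304816  47.41279985] 0.18547540603125648
side [415. 311.] long dir [-0.931 -0.366] [14.07081853 47.76255536] 0.18602077083980534
 slot 18 [546. 286.  91.] [-0.47  0.88]
 slot 35 [533. 334.  91.] [-0.43  0.9 ]
 slot 19 [478. 302.  91.] [-0.48  0.87]
 slot 38 [465. 351.  92.] [-0.36  0.93]
 slot 22 [409. 319.  92.] [-0.45  0.89]
 slot 5 [379. 320.  84.] [-0.31  0.95]
 slot 44 [397. 368.  92.] [-0.46  0.89]
```

View pics/ortho.png

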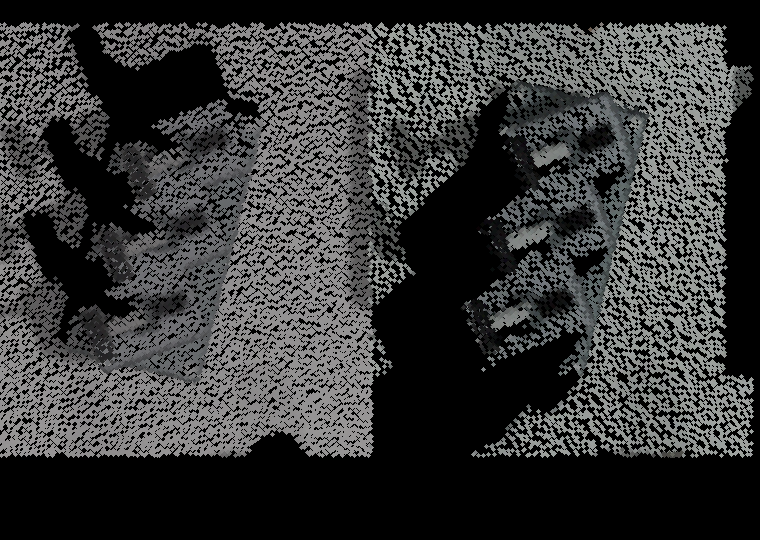

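The ortho view shows the units yawed about 33° against the foot. The OFF direction is about (-0.375, 0.927), with bars near (421,309), (488,289) and (555,275) mm. I turn the tool to that heading and travel there.

```bash
cat > go.py <<'E'
import sys; from h import *
# go.py x y z [yaw_deg of tool x]  (mm) -> remaining shift in tool axes
s=ctrl.get_state(); R=Ro.from_rotvec(s["tool_rot"]).as_matrix(); yaw=np.degrees(np.arctan2(R[1,0],R[0,0]))
print("t",round(float(s["time"]),2),"pos",(s["position"]*1000).round(1),"yaw",yaw.round(1),"tilt",np.degrees(np.arccos(-R[2,2])).round(1),"F",s["ft_force"].round(1),"grip",round(float(s["grip_width"]),3),"q7",s["joint_positions"][6].round(2))
if len(sys.argv)>3:
    T=np.array(list(map(float,sys.argv[1:4])))
    if len(sys.argv)>4: tw=np.radians((yaw-float(sys.argv[4])+180)%360-180); print("twist",tw.round(3)); yaw-=np.degrees(tw)
    a=np.radians(yaw);d=T-s["position"]*1000
    print("shift tool",(np.array([np.cos(a)*d[0]+np.sin(a)*d[1],np.sin(a)*d[0]-np.cos(a)*d[1],-d[2]])).round(1))
E
python3 -m inch '[[-1,0,0,-8,-0.17],[-1,0,0,-8,-0.17],[-1,0,0,-8,-0.17],[-1,0,0,-8,-0.17],[-1,0,0,-8,-0.17]]' 20
python3 -m inch '[[-1,0,0,0,-0.17],[-1,0,0,0,-0.17],[-1,0,0,0,-0.17],[-1,0,0,0,-0.17],[-1,0,0,0,-0.17]]'
python3 -m inch '[[-1,31,51,0,0],[-1,31,51,0,0],[-1,31,51,0,0],[-1,31,51,0,0],[-1,31,51,0,0]]'
python3 go.py 503 252 240 112
```

```text
time: 0.72
position: [0.1601, -0.6274, 0.2582]
tool_rot: [-2.647, -1.674, -0.004]
ft_force: [0.5, 0.3, 0.4]
grip_width: 0.516
time: 1.35
position: [0.1596, -0.6264, 0.2558]
tool_rot: [-1.683, -2.64, -0.015]
ft_force: [-0.5, -0.3, 0.3]
grip_width: 0.021
time: 1.98
position: [0.3253, -0.3746, 0.2545]
tool_rot: [-1.693, -2.628, -0.018]
ft_force: [0.9, -0.5, 1.5]
grip_width: 0.003
t 1.98 pos [ 325.3 -374.6  254.5] yaw 114.4 tilt 1.1 F [ 0.9 -0.5  1.5] grip 0.003 q7 1.23
twist 0.042
shift tool [514.5 399.5  14.5]
```

```bash

python3 -m inch '[[-1,38,50,0,0.04],[-1,38,50,0,0],[-1,38,50,0,0],[-1,38,50,0,0],[-1,38,50,0,0]]' >/dev/null
python3 -m inch '[[-1,38,50,0,0],[-1,56,19,0,0],[-1,56,19,0,0],[-1,56,19,0,0],[-1,56,19,0,0]]'
python3 go.py 504 249 155 112
```

```text
time: 3.22
position: [0.4992, 0.1928, 0.2606]
tool_rot: [-1.753, -2.59, -0.015]
ft_force: [0.4, 0.4, 0.8]
grip_width: 0.01
t 3.23 pos [499.2 192.8 260.6] yaw 111.8 tilt 1.0 F [0.4 0.4 0.8] grip 0.01 q7 -0.14
twist -0.003
shift tool [ 50.3  25.5 105.6]
```

```bash

python3 -m inch '[[-1,10,13,53,0],[-1,10,13,53,0],[-1,20,0,0,0],[-1,8,0,0,0],[-1,0,0,0,0]]'; python3 go.py 504 249 155 112
python3 - <<'E'
from h import *
im=ctrl.get_image("side"); save(im,"s2.png",(190,150,350,280),5)
E
```

```text
time: 3.85
position: [0.5028, 0.2563, 0.152]
tool_rot: [-1.74, -2.598, -0.017]
ft_force: [-0.8, -0.7, 0.2]
grip_width: 0.005
t 3.85 pos [502.8 256.3 152. ] yaw 112.4 tilt 1.1 F [-0.8 -0.7  0.2] grip 0.005 q7 -0.36
twist 0.007
shift tool [-7.2 -1.6 -3. ]
```

View pics/s2.png

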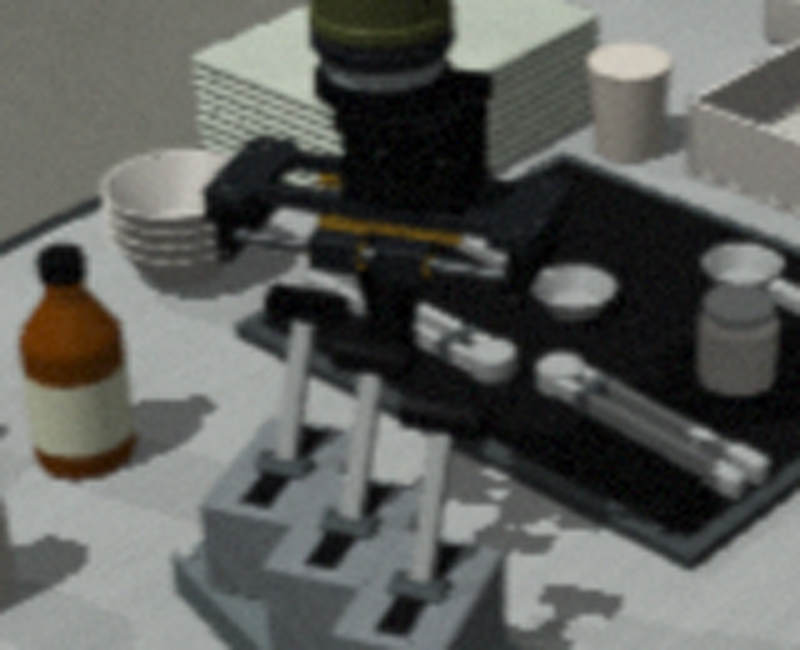

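The closed fingers stand right behind the middle bar. I feel it gently.

```bash

for i in 1 2 3; do :; done
python3 -m inch '[[-1,5,0,0,0],[-1,4,0,0,0]]' | grep -E 'pos|force'
python3 -m inch '[[-1,4,0,0,0],[-1,4,0,0,0]]' | grep -E 'pos|force'
python3 -m inch '[[-1,4,0,0,0]]' | grep -E 'pos|force'
python3 -m inch '[[-1,4,0,0,0]]' | grep -E 'pos|force'
python3 -m inch '[[-1,4,0,0,0]]' | grep -E 'pos|force'
```

```text
position: [0.5012, 0.2628, 0.1534]
ft_force: [0.7, -1.4, -0.0]
position: [0.4993, 0.2684, 0.1541]
ft_force: [1.0, -6.9, 3.7]
position: [0.499, 0.2698, 0.1545]
ft_force: [1.7, -6.0, 4.2]
position: [0.4988, 0.2712, 0.1548]
ft_force: [1.2, -5.3, 3.4]
position: [0.4985, 0.2726, 0.1552]
ft_force: [0.6, -5.8, 3.8]
```

```bash

python3 -m inch '[[-1,6,0,0.5,0]]' | grep -E 'pos|force'
python3 -m inch '[[-1,6,0,0.5,0]]' | grep -E 'pos|force'
python3 -m inch '[[-1,6,0,0.5,0]]' | grep -E 'pos|force'
python3 -m inch '[[-1,6,0,0.5,0]]' | grep -E 'pos|force'
```

```text
position: [0.4979, 0.2758, 0.1551]
ft_force: [2.2, -4.4, 3.5]
position: [0.4971, 0.2794, 0.155]
ft_force: [0.5, -4.4, 3.5]
position: [0.496, 0.2835, 0.1548]
ft_force: [1.2, -4.4, 4.0]
position: [0.4944, 0.2886, 0.1545]
ft_force: [1.2, -4.5, 2.8]
```

The middle lever has gone more than 20 mm with a steady force, so it is free. I carry on to the stop.

```bash

python3 -m inch '[[-1,9,0,0,0],[-1,9,0,0,0],[-1,9,0,0,0],[-1,9,0,0,0],[-1,9,0,0,0]]' | grep -E 'pos|force'
python3 -m inch '[[-1,8,0,0,0],[-1,8,0,0,0],[-1,8,0,0,0]]' | grep -E 'pos|force'
python3 -m inch '[[-1,8,0,0,0]]' | grep -E 'pos|force'
python3 -m inch '[[-1,8,0,0,0]]' | grep -E 'pos|force'
```

```text
position: [0.4773, 0.3333, 0.1534]
ft_force: [3.1, -5.0, -1.1]
position: [0.4711, 0.3473, 0.1518]
ft_force: [6.7, -24.7, 11.0]
position: [0.4712, 0.3471, 0.1518]
ft_force: [1.8, -20.5, 12.9]
position: [0.4712, 0.347, 0.152]
ft_force: [2.2, -19.4, 12.0]
```

Stopped at 20-25 N after about 85 mm of travel, so the middle lever is over. I back off and feel the +x lever.

```bash

python3 -m inch '[[-1,-30,0,0,0],[-1,-40,0,0,0],[-1,-40,0,0,0],[-1,-30,0,0,0],[-1,0,0,0,0]]' | grep -E 'pos|force'
python3 -m inch '[[-1,0,28,0,0],[-1,0,28,0,0],[-1,0,0,0,0]]' | grep -E 'pos|force'
python3 go.py 570 240 153 112
```

```text
position: [0.5165, 0.2242, 0.1607]
ft_force: [-0.4, 0.0, -0.0]
position: [0.5667, 0.2532, 0.1613]
ft_force: [2.9, -1.9, 0.3]
t 7.53 pos [566.7 253.2 161.3] yaw 111.2 tilt 1.9 F [ 2.9 -1.9  0.3] grip 0.003 q7 -0.4
twist -0.015
shift tool [-13.5  -1.9   8.3]
```

```bash

python3 -m inch '[[-1,-4,0,7,0],[-1,5,0,0,0]]' | grep -E 'pos|force'
for k in 1 2; do :; done
python3 -m inch '[[-1,6,0,0,0]]' | grep -E 'pos|force'
python3 -m inch '[[-1,6,0,0,0]]' | grep -E 'pos|force'
python3 -m inch '[[-1,6,0,0,0]]' | grep -E 'pos|force'
python3 -m inch '[[-1,6,0,0,0]]' | grep -E 'pos|force'
```

```text
position: [0.5647, 0.2549, 0.154]
ft_force: [2.0, -6.9, 5.4]
position: [0.5632, 0.2587, 0.1544]
ft_force: [2.0, -5.0, 4.3]
position: [0.5616, 0.2625, 0.1549]
ft_force: [1.6, -3.9, 4.1]
position: [0.5599, 0.2669, 0.1554]
ft_force: [2.8, -3.7, 3.7]
position: [0.5579, 0.2721, 0.1556]
ft_force: [1.5, -4.2, 2.9]
```

```bash

python3 -m inch '[[-1,9,0,0,0],[-1,9,0,0,0],[-1,9,0,0,0],[-1,9,0,0,0],[-1,9,0,0,0]]' | grep -E 'pos|force'
python3 -m inch '[[-1,8,0,0,0],[-1,8,0,0,0],[-1,8,0,0,0]]' | grep -E 'pos|force'
python3 -m inch '[[-1,8,0,0,0]]' | grep -E 'pos|force'
python3 -m inch '[[-1,8,0,0,0]]' | grep -E 'pos|force'
```

```text
position: [0.5399, 0.3172, 0.1526]
ft_force: [4.0, -3.4, -1.8]
position: [0.5352, 0.328, 0.15]
ft_force: [3.6, -21.1, 13.5]
position: [0.5353, 0.3279, 0.1502]
ft_force: [3.0, -16.9, 10.9]
position: [0.5352, 0.3279, 0.1504]
ft_force: [2.9, -17.5, 8.9]
```

```bash

python3 -m inch '[[-1,-30,0,0,0],[-1,-35,0,0,0],[-1,-30,0,0,0],[-1,0,-38,0,0],[-1,0,-38,0,0]]' | grep -E 'pos|force'
python3 -m inch '[[-1,20,-38,0,0],[-1,30,0,0,0],[-1,10,0,0,0],[-1,0,0,0,0]]' | grep -E 'pos|force'
python3 go.py 437 272 153 112
```

```text
position: [0.4909, 0.2215, 0.1596]
ft_force: [-0.1, 0.9, 1.3]
position: [0.4269, 0.2701, 0.1553]
ft_force: [0.8, -0.0, -0.1]
t 10.65 pos [426.9 270.1 155.3] yaw 110.5 tilt 4.1 F [ 0.8 -0.  -0.1] grip 0.005 q7 -0.49
twist -0.025
shift tool [-2.  10.1  2.3]
```

```bash

python3 -m inch '[[-1,0,10,2,0],[-1,6,0,0,0],[-1,6,0,0,0]]' | grep -E 'pos|force'
python3 -m inch '[[-1,6,0,0,0]]' | grep -E 'pos|force'
python3 -m inch '[[-1,6,0,0,0]]' | grep -E 'pos|force'
python3 -m inch '[[-1,6,0,0,0]]' | grep -E 'pos|force'
python3 -m inch '[[-1,6,0,0,0]]' | grep -E 'pos|force'
python3 go.py
```

```text
position: [0.4341, 0.2842, 0.1516]
ft_force: [0.5, 0.0, 0.3]
position: [0.4329, 0.2884, 0.1513]
ft_force: [1.1, -6.2, 4.2]
position: [0.4321, 0.292, 0.1513]
ft_force: [2.6, -5.5, 5.3]
position: [0.4312, 0.2958, 0.1512]
ft_force: [0.8, -5.1, 3.5]
position: [0.4302, 0.2998, 0.1511]
ft_force: [1.4, -4.1, 3.5]
t 11.53 pos [430.2 299.8 151.1] yaw 110.0 tilt 4.8 F [ 1.4 -4.1  3.5] grip 0.006 q7 -0.59
```

```bash

python3 -m inch '[[-1,9,0,0,0],[-1,9,0,0,0],[-1,9,0,0,0],[-1,9,0,0,0],[-1,9,0,0,0]]' | grep -E 'pos|force'
python3 -m inch '[[-1,8,0,0,0],[-1,8,0,0,0],[-1,8,0,0,0]]' | grep -E 'pos|force'
python3 -m inch '[[-1,8,0,0,0]]' | grep -E 'pos|force'
python3 -m inch '[[-1,8,0,0,0]]' | grep -E 'pos|force'
python3 go.py
```

```text
position: [0.4155, 0.3426, 0.1477]
ft_force: [0.7, -2.6, 2.7]
position: [0.4085, 0.3606, 0.1437]
ft_force: [4.5, -16.5, 10.7]
position: [0.4085, 0.3609, 0.1433]
ft_force: [3.6, -23.2, 19.7]
position: [0.4086, 0.3607, 0.1435]
ft_force: [2.1, -20.5, 19.0]
t 12.78 pos [408.6 360.7 143.5] yaw 109.3 tilt 7.5 F [  2.1 -20.5  19. ] grip 0.004 q7 -0.8
```

All three are at their stops. I back off, and check the levers by camera and the tool's tilt.

```bash

python3 -m inch '[[-1,-30,0,0,0],[-1,-35,0,-5,0],[-1,-30,0,-30,0],[-1,0,20,-30,0],[-1,0,0,0,0]]' | grep -E 'pos|force'
python3 go.py 520 0 250 90
python3 - <<'E'
from meas import *
s=ctrl.get_state();print(Ro.from_rotvec(s["tool_rot"]).as_matrix().round(3),s["joint_positions"].round(2))
for n in("scene","side"):
    im=ctrl.get_image(n); P=cloud(im);h=P[...,2];g=im["color"].astype(float).mean(2)
    for p,a,c in blobs(im,P,(h>.15)&(h<.20)&(g<70)&(P[...,0]>.35)&(P[...,0]<.6)&(P[...,1]>.28)&(P[...,1]<.45),15): print(n,(p.mean(0)*1000).round())
E
```

```text
position: [0.4549, 0.2912, 0.2199]
ft_force: [-0.3, 0.5, 0.2]
t 13.4 pos [454.9 291.2 219.9] yaw 109.5 tilt 6.9 F [-0.3  0.5  0.2] grip 0.003 q7 -0.56
twist 0.341
shift tool [-291.2   65.1  -30.1]
[[-0.332  0.943  0.011]
 [ 0.936  0.331 -0.12 ]
 [-0.117 -0.03  -0.993]] [ 0.23  0.29 -1.07  1.65  0.34  1.44 -0.56]
scene [394. 386. 180.]
scene [462. 369. 180.]
scene [530. 351. 180.]
side [521. 358. 176.]
side [452. 375. 176.]
side [384. 392. 176.]
```

```bash

python3 -m inch '[[0.2,-20,0,-20,-0.17],[0.2,-20,0,-20,-0.17],[0.2,-20,0,-20,-0.17],[0.2,-20,0,-20,-0.17],[0.2,0,0,0,-0.17]]' | grep -E 'pos|force'
python3 -m inch '[[0.2,0,0,0,-0.17],[0.2,0,0,0,-0.17],[0.2,0,0,0,-0.05]]' | grep -E 'pos|force'
python3 go.py 471 61 280 180
python3 -c "
from h import *
s=ctrl.get_state();print(Ro.from_rotvec(s['tool_rot']).as_matrix().round(3),s['joint_positions'].round(2))"
```

```text
position: [0.4904, 0.2381, 0.3003]
ft_force: [-0.4, -0.1, -0.1]
position: [0.4863, 0.2403, 0.2961]
ft_force: [-0.7, 0.5, -0.4]
t 14.5 pos [486.3 240.3 296.1] yaw -176.0 tilt 7.3 F [-0.7  0.5 -0.4] grip 0.593 q7 0.81
twist 0.069
shift tool [  15.3 -179.3   16.1]
[[-0.997 -0.071 -0.009]
 [-0.069  0.99  -0.126]
 [ 0.018 -0.125 -0.992]] [ 0.46  0.35 -1.3   1.52  0.42  1.63  0.81]
```

```bash

python3 -m inch '[[0.15,4,-45,0,0.035],[0.15,4,-45,0,0.035],[0.15,4,-45,0,0],[0.15,3,-42,0,0],[0.15,0,0,0,0]]' | grep -E 'pos|force'
python3 go.py 471 61 280 180
python3 - <<'E'
from h import *
s=ctrl.get_state();print(Ro.from_rotvec(s['tool_rot']).as_matrix().round(3),s['joint_positions'].round(2))
im=ctrl.get_image("wrist"); save(im,"w1.png"); print((-im["R"].T@im["t"]).round(3))
E
```

```text
position: [0.4704, 0.0647, 0.3098]
ft_force: [0.7, 0.6, 0.4]
t 15.12 pos [470.4  64.7 309.8] yaw -179.5 tilt 7.2 F [0.7 0.6 0.4] grip 0.577 q7 1.36
twist 0.009
shift tool [-0.6 -3.7 29.8]
[[-1.    -0.012 -0.022]
 [-0.009  0.992 -0.123]
 [ 0.024 -0.122 -0.992]] [ 1.08 -0.04 -1.3   1.66  0.07  1.54  1.36]
[0.407 0.086 0.473]
```

View pics/w1.png

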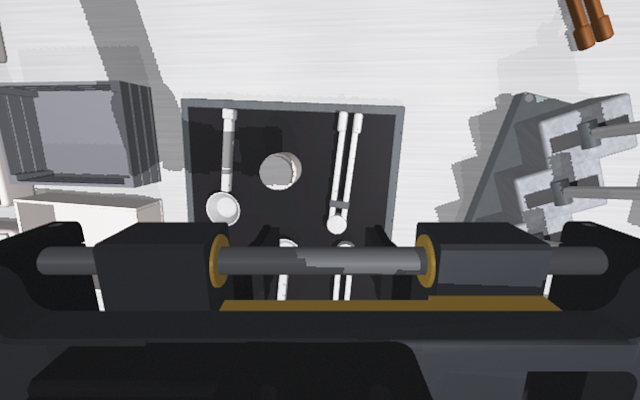

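The wrist view shows tongs_1 between (350,112) and its round hinge at (337,222). The jar is at (280,172), and spoon_1 has its butt at (229,113) and bowl at (223,208). The levers on the right lean away, so they are off. I measure the near utensils in this view.

```bash
cat > ut.py <<'E'
import sys; from meas import *
im=ctrl.get_image(sys.argv[1] if len(sys.argv)>1 else "wrist"); P=cloud(im);h=P[...,2];g=im["color"].astype(float).mean(2)
m=(h>.016)&(h<.05)&(g>75)&(P[...,0]>.35)&(P[...,0]<.80)&(P[...,1]>-.24)&(P[...,1]<.16)
m=cv2.morphologyEx(m.astype(np.uint8),cv2.MORPH_CLOSE,np.ones((5,5)))
for p,a,c in blobs(im,P,m,40):
    p=p[(p[:,2]>.016)&(p[:,2]<.05)]; r=cv2.minAreaRect((p[:,:2]*1000).astype(np.float32))
    q=p[:,:2]*1000; e,V=np.linalg.eigh(np.cov(q.T)); d=V[:,1]*np.sign(V[0,1]); t=(q-q.mean(0))@d
    w=[round(float(np.ptp(((q-q.mean(0))@[-d[1],d[0]])[(t>a0-12)&(t<a0+12)])),0) for a0 in (t.min()+15,(t.min()+t.max())/2,t.max()-15)]
    print(a,c.round(),"ctr",np.round(r[0]),"size",np.round(r[1]),"axis deg",np.degrees(np.arctan2(d[1],d[0])).round(1),"widths -x..+x",w,"z",np.round(np.percentile(p[:,2],[10,90]),3))
E
python3 ut.py; python3 ut.py side
```

```text
1788 [223. 176.] ctr [ 464. -130.] size [ 56. 182.] axis deg -9.2 widths -x..+x [18.0, 14.0, 56.0] z [0.017 0.031]
1759 [340. 173.] ctr [470.  62.] size [ 35. 186.] axis deg -5.8 widths -x..+x [35.0, 28.0, 31.0] z [0.028 0.031]
136 [293. 163.] ctr [456. -13.] size [48. 16.] axis deg 23.2 widths -x..+x [10.0, 4.0, 10.0] z [0.019 0.046]
79 [285. 242.] ctr [585. -23.] size [17. 27.] axis deg -83.6 widths -x..+x [17.0, 17.0, 17.0] z [0.017 0.031]
61 [343. 243.] ctr [581.  69.] size [24.  6.] axis deg -89.6 widths -x..+x [6.0, 6.0, 6.0] z [0.019 0.03 ]
231 [279. 286.] ctr [665. -37.] size [14. 51.] axis deg -6.3 widths -x..+x [14.0, 13.0, 14.0] z [0.025 0.03 ]
144 [333. 287.] ctr [658.  56.] size [ 9. 50.] axis deg -3.4 widths -x..+x [9.0, 9.0, 9.0] z [0.027 0.03 ]
146 [345. 286.] ctr [655.  76.] size [10. 49.] axis deg -3.6 widths -x..+x [9.0, 9.0, 9.0] z [0.027 0.03 ]
488 [288. 191.] ctr [734. -79.] size [157. 317.] axis deg -37.6 widths -x..+x [53.0, 22.0, 37.0] z [0.019 0.042]
215 [348. 208.] ctr [ 466. -132.] size [184.  61.] axis deg -10.6 widths -x..+x [18.0, 15.0, 52.0] z [0.019 0.029]
311 [272. 213.] ctr [674.  67.] size [ 35. 191.] axis deg -3.7 widths -x..+x [30.0, 31.0, 31.0] z [0.019 0.029]
102 [335. 223.] ctr [458. -10.] size [42. 18.] axis deg 11.7 widths -x..+x [14.0, 10.0, 11.0] z [0.019 0.046]
388 [320. 234.] ctr [469.  67.] size [ 37. 187.] axis deg -5.9 widths -x..+x [37.0, 29.0, 29.0] z [0.019 0.029]
```

```bash
python3 - <<'E'
t=open("go.py").read()
i=t.index("    if len(sys.argv)>4")
open("go.py","w").write(t[:i]+'''    d=T-s["position"]*1000
    if len(sys.argv)>4:
        tw=np.radians((yaw-float(sys.argv[4])+180)%360-180); print("twist",tw.round(3)); R=R@Ro.from_rotvec([0,0,tw]).as_matrix()
    print("shift tool",(R.T@d).round(1))
''')
E
python3 -m inch '[[0.15,0,0,10,0.056],[0.15,0,0,10,0.057],[0.15,0,0,0,0]]' | grep -E 'pos|force'
python3 go.py 470 63 60 174
```

```text
position: [0.4686, 0.0758, 0.2882]
ft_force: [-0.2, -0.4, -0.4]
t 15.65 pos [468.6  75.8 288.2] yaw 175.4 tilt 6.7 F [-0.2 -0.4 -0.4] grip 0.577 q7 1.23
twist 0.024
shift tool [ -5.1  13.9 228.1]
```

```bash

python3 -m inch '[[0.15,-1,3,45,0.024],[0.15,-1,3,45,0],[0.15,-1,3,45,0],[0.15,-1,3,45,0],[0.15,-1,2,40,0]]' | grep -E 'pos|force'
python3 -m inch '[[0.15,0,0,0,0]]' | grep -E 'pos|force'
python3 go.py 470 63 17 174;python3 - <<'E'
from h import *
im=ctrl.get_image("side"); save(im,"s3.png",(230,150,400,260),4)
E
```

```text
position: [0.4746, 0.0734, 0.0653]
ft_force: [0.1, -0.7, 1.3]
position: [0.4721, 0.0748, 0.063]
ft_force: [-0.2, 0.1, -0.2]
t 16.4 pos [472.1  74.8  63. ] yaw 175.3 tilt 6.3 F [-0.2  0.1 -0.2] grip 0.574 q7 0.86
twist 0.022
shift tool [ 0.6 -6.9 47. ]
```

View pics/s3.png

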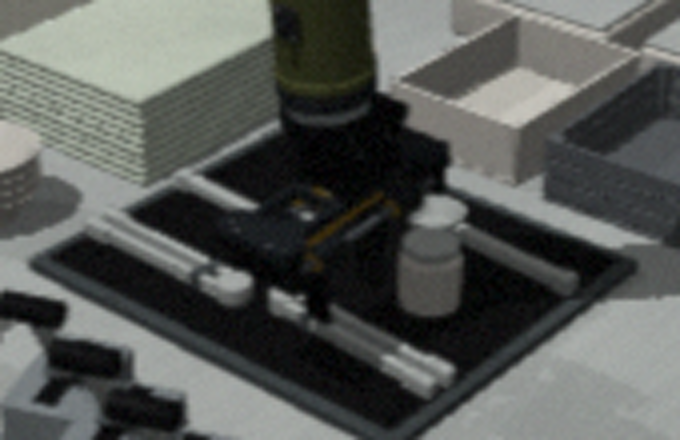

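```bash

python3 -m inch '[[0.15,0,-9,4,0.02],[0.15,0,-2,18,0],[0.15,0,0,18,0],[0.15,0,0,0,0]]' | grep -E 'pos|force'
python3 go.py 470 63 17 174
```

```text
position: [0.4757, 0.0596, 0.028]
ft_force: [-0.1, 0.3, 0.1]
t 16.95 pos [475.7  59.6  28. ] yaw 174.0 tilt 6.2 F [-0.1  0.3  0.1] grip 0.568 q7 0.81
twist 0.0
shift tool [ 6.1  4.  10.6]
```

```bash

python3 -m inch '[[0.15,5,4,11,0],[0.15,0,0,0,0]]' 25| grep -E 'pos|force'
python3 go.py 470 63 17
python3 -m inch '[[-1,0,0,0,0],[-1,0,0,0,0],[-1,0,0,0,0],[-1,0,0,0,0]]' 25
python3 -m inch '[[-1,0,0,-15,0],[-1,0,0,-25,0],[-1,0,0,-40,0],[-1,0,0,-30,0],[-1,0,0,0,0]]'; python3 go.py 420 -370 110 90
```

```text
position: [0.4715, 0.0634, 0.0164]
ft_force: [-1.4, -0.3, -0.7]
t 17.2 pos [471.5  63.4  16.4] yaw 174.0 tilt 6.2 F [-1.4 -0.3 -0.7] grip 0.573 q7 0.79
shift tool [ 1.5 -0.7 -0.6]
time: 17.7
position: [0.4711, 0.0636, 0.0165]
tool_rot: [-0.163, -3.131, 0.17]
ft_force: [0.7, 0.7, -0.6]
grip_width: 0.325
time: 18.32
position: [0.4714, 0.0776, 0.1314]
tool_rot: [-0.159, -3.131, 0.169]
ft_force: [-0.6, 0.1, -1.6]
grip_width: 0.325
t 18.32 pos [471.4  77.6 131.4] yaw 174.2 tilt 6.2 F [-0.6  0.1 -1.6] grip 0.325 q7 0.95
twist 1.469
shift tool [-442.7  -51.    69.6]
```

```bash

python3 -m inch '[[-1,0,0,-8,0.17],[-1,0,0,-8,0.17],[-1,0,0,-8,0.17],[-1,0,0,-5,0.17],[-1,0,0,0,0.17]]'| grep -E 'pos|grip'
python3 -m inch '[[-1,0,0,0,0.17],[-1,0,0,0,0.17],[-1,0,0,0,0.17],[-1,0,0,0,0.11],[-1,0,0,0,0]]'| grep -E 'pos|grip'
python3 go.py 450 -367 140 90
```

```text
position: [0.4683, 0.0801, 0.158]
grip_width: 0.324
position: [0.4644, 0.0796, 0.1539]
grip_width: 0.326
t 19.57 pos [464.4  79.6 153.9] yaw 87.4 tilt 6.3 F [ 0.4 -0.1 -1.5] grip 0.326 q7 -0.46
twist -0.046
shift tool [-442.5  -13.2   62.7]
```

```bash

python3 -m inch '[[-1,-55,-2,7,-0.04],[-1,-55,-2,7,0],[-1,-55,-2,7,0],[-1,-55,-2,7,0],[-1,-55,-2,7,0]]'| grep -E 'pos|grip'
python3 -m inch '[[-1,-55,-2,6,0],[-1,-50,-2,6,0],[-1,-40,0,0,0],[-1,-15,0,0,0],[-1,0,0,0,0]]'| grep -E 'pos|grip'
python3 go.py 450 -367 140 90
python3 - <<'E'
from h import *
im=ctrl.get_image("scene"); save(im,"p1.png",(170,60,370,210),4)
E
```

```text
position: [0.4522, -0.1988, 0.1472]
grip_width: 0.323
position: [0.4474, -0.3674, 0.1488]
grip_width: 0.326
t 20.82 pos [ 447.4 -367.4  148.8] yaw 91.4 tilt 6.1 F [ 0.7  1.1 -0.5] grip 0.326 q7 0.42
twist 0.025
shift tool [1.3 2.8 8.6]
```

View pics/p1.png

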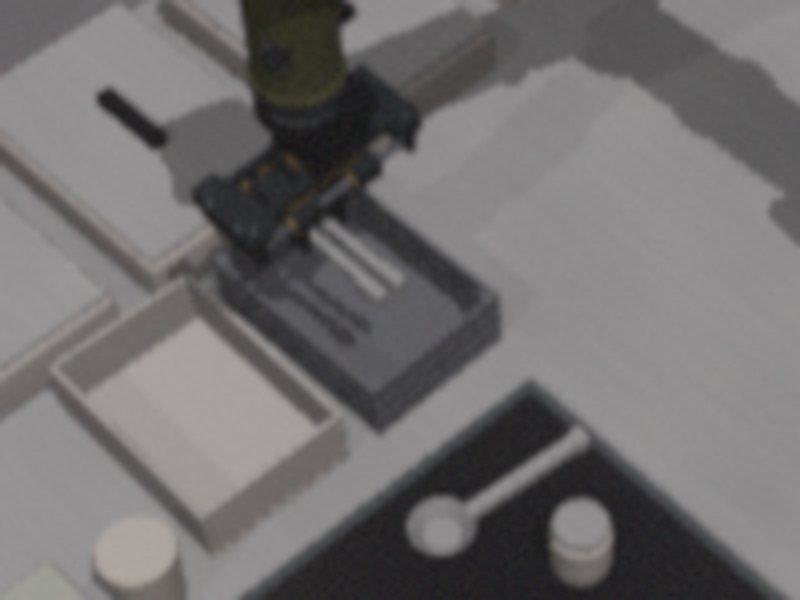

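```bash

python3 -m inch '[[-1,-3,2,30,0.02],[-1,-3,0,35,0],[-1,-3,0,30,0],[-1,0,0,0,0]]'| grep -E 'pos|force|grip'
python3 go.py 450 -367 14 90
```

```text
position: [0.451, -0.3762, 0.0542]
ft_force: [-0.2, 0.5, -1.4]
grip_width: 0.322
t 21.38 pos [ 451.  -376.2   54.2] yaw 91.1 tilt 6.0 F [-0.2  0.5 -1.4] grip 0.322 q7 0.33
twist 0.02
shift tool [13.3 -0.1 39.1]
```

```bash

python3 -m inch '[[-1,14,0,0,0.02],[-1,0,0,18,0],[-1,2,0,18,0],[-1,0,0,0,0]]'| grep -E 'pos|force|grip'
python3 go.py 450 -367 14 90
```

```text
position: [0.4529, -0.3611, 0.0183]
ft_force: [-0.1, 1.0, -0.6]
grip_width: 0.319
t 21.88 pos [ 452.9 -361.1   18.3] yaw 90.1 tilt 6.1 F [-0.1  1.  -0.6] grip 0.319 q7 0.26
twist 0.002
shift tool [-5.4 -2.8  4.9]
```

```bash

python3 -m inch '[[-1,-4,-4,5,0],[-1,0,0,1,0]]'| grep -E 'pos|force|grip'
python3 -m inch '[[-0.18,0,0,0,0],[-0.18,0,0,0,0],[-0.18,0,0,-8,0],[-0.18,0,0,-30,0],[-0.18,0,0,-40,0]]'| grep -E 'pos|force|grip'
python3 -m inch '[[-0.18,0,0,-50,0],[-0.18,0,0,-50,0],[-0.18,20,0,-50,0],[0,50,0,0,0],[0,50,0,0,0]]'| grep -E 'pos|force|grip'
python3 go.py 465 -131 230 174;python3 ut.py side; python3 - <<'E'
from h import *
im=ctrl.get_image("side"); save(im,"s4.png",(220,120,460,270),3.3)
E
```

```text
position: [0.449, -0.3665, 0.0129]
ft_force: [-1.0, 0.2, 0.8]
grip_width: 0.32
position: [0.4486, -0.3579, 0.091]
ft_force: [-0.0, -1.0, 0.1]
grip_width: 0.411
position: [0.4541, -0.223, 0.2398]
ft_force: [0.1, 0.2, 0.7]
grip_width: 0.488
t 23.38 pos [ 454.1 -223.   239.8] yaw 89.8 tilt 6.4 F [0.1 0.2 0.7] grip 0.488 q7 0.3
twist -1.47
shift tool [-1.2 93.1 -0.5]
501 [288. 191.] ctr [734. -79.] size [156. 321.] axis deg -37.8 widths -x..+x [51.0, 22.0, 32.0] z [0.019 0.041]
251 [350. 209.] ctr [ 465. -131.] size [186.  61.] axis deg -10.9 widths -x..+x [21.0, 15.0, 54.0] z [0.018 0.029]
308 [272. 213.] ctr [671.  65.] size [ 41. 188.] axis deg -3.9 widths -x..+x [31.0, 31.0, 41.0] z [0.019 0.029]
123 [336. 222.] ctr [455. -11.] size [46. 23.] axis deg 21.6 widths -x..+x [16.0, 14.0, 18.0] z [0.02  0.047]
```

View pics/s4.png

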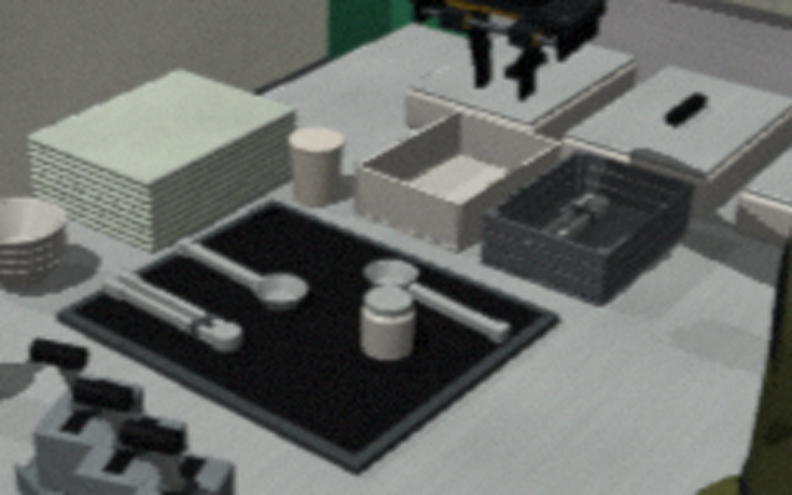

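Tongs_1 lies in the basket at (580,215). Next is spoon_1.

```bash

python3 -m inch '[[-0.05,0,0,0,-0.16],[-0.05,0,0,0,-0.16],[-0.05,0,0,0,-0.16],[-0.05,0,0,0,-0.16],[-0.05,0,0,0,-0.16]]'| grep -E 'pos|force|grip'
python3 -m inch '[[-0.05,0,0,0,-0.16],[-0.05,0,0,0,-0.16],[-0.05,0,0,0,-0.16],[-0.05,0,0,0,-0.16],[-0.05,0,0,0,0]]'| grep -E 'pos|force|grip'
python3 go.py 490 -131 230 172
```

```text
position: [0.4557, -0.2178, 0.243]
ft_force: [0.1, 0.7, 0.8]
grip_width: 0.476
position: [0.4558, -0.2193, 0.2455]
ft_force: [-0.7, 0.3, 0.2]
grip_width: 0.474
t 24.73 pos [ 455.8 -219.3  245.5] yaw 175.7 tilt 6.9 F [-0.7  0.3  0.2] grip 0.474 q7 1.79
twist 0.064
shift tool [-21.5  93.4   4.6]
```

```bash

python3 -m inch '[[-0.05,-10,45,3,0.03],[-0.05,-10,45,3,0.03],[-0.05,0,3,0,0],[-0.05,0,0,0,0]]'| grep -E 'pos|force|grip'
python3 ut.py wrist
python3 - <<'E'
from meas import *
im=ctrl.get_image("wrist"); P=cloud(im);h=P[...,2];g=im["color"].astype(float).mean(2)
b=(g>75)&(h>.016)&(h<.045)&(abs(P[...,1]+.131)<.06)&(P[...,0]>.36)&(P[...,0]<.58)
q=P[b][:,:2]*1000
for x0 in range(370,570,20):
    k=q[(q[:,0]>=x0)&(q[:,0]<x0+20)]
    if len(k)>5: print(x0+10,len(k),np.percentile(k[:,1],[2,50,98]).round(1))
E
python3 go.py 465 -131 60 172
```

```text
position: [0.4852, -0.1299, 0.2294]
ft_force: [-0.2, -0.1, -0.4]
grip_width: 0.472
2856 [343. 176.] ctr [ 466. -124.] size [ 56. 188.] axis deg -6.8 widths -x..+x [17.0, 13.0, 56.0] z [0.017 0.031]
133 [405. 142.] ctr [454. -48.] size [13. 45.] axis deg -30.6 widths -x..+x [8.0, 4.0, 10.0] z [0.022 0.047]
54 [518. 234.] ctr [582.  77.] size [17.  4.] axis deg 56.3 widths -x..+x [4.0, 4.0, 3.0] z [0.02 0.03]
380 235 [-123.1 -114.6 -106.1]
400 215 [-124.  -116.9 -109.9]
420 203 [-125.6 -118.9 -112.5]
440 204 [-128.7 -121.1 -114. ]
460 185 [-130.2 -123.2 -116.5]
480 178 [-133.  -125.9 -119.2]
500 206 [-146.1 -128.6 -116. ]
520 490 [-158.  -132.5 -105.5]
540 605 [-158.2 -132.5 -105.4]
560 199 [-149.8 -133.4 -118.9]
t 25.32 pos [ 485.1 -130.3  229.4] yaw 171.3 tilt 7.0 F [-0.1  0.1  0.5] grip 0.478 q7 1.5
twist -0.012
shift tool [ 21.8  17.  168.4]
```

```bash

python3 -m inch '[[-0.05,5,4,42,-0.02],[-0.05,5,4,42,-0.02],[-0.05,5,4,42,0],[-0.05,5,3,35,0],[-0.05,0,0,0,0]]'| grep -E 'pos|force|grip'
python3 go.py 465 -126 18 173.5; python3 ut.py side; python3 ut.py scene | grep -v "\[7[0-9][0-9]"
python3 - <<'E'
from h import *
im=ctrl.get_image("wrist"); save(im,"w2.png")
E
```

```text
position: [0.4658, -0.1411, 0.065]
ft_force: [-0.3, 0.3, -0.1]
grip_width: 0.477
t 25.95 pos [ 465.8 -141.1   65. ] yaw 172.8 tilt 7.2 F [-0.3  0.3 -0.1] grip 0.477 q7 1.36
twist -0.013
shift tool [ 3.  20.7 44.8]
489 [288. 191.] ctr [736. -80.] size [155. 321.] axis deg -36.4 widths -x..+x [51.0, 22.0, 29.0] z [0.019 0.041]
42 [312. 174.] ctr [ 738. -240.] size [14. 40.] axis deg -2.9 widths -x..+x [14.0, 14.0, 12.0] z [0.022 0.044]
212 [349. 208.] ctr [ 468. -116.] size [ 57. 190.] axis deg -10.6 widths -x..+x [23.0, 11.0, 52.0] z [0.018 0.029]
311 [272. 213.] ctr [673.  67.] size [ 36. 189.] axis deg -3.5 widths -x..+x [32.0, 30.0, 36.0] z [0.019 0.029]
113 [336. 223.] ctr [456. -12.] size [45. 22.] axis deg 19.9 widths -x..+x [20.0, 12.0, 12.0] z [0.02  0.046]
229 [282. 190.] ctr [ 517. -127.] size [63. 91.] axis deg -13.3 widths -x..+x [14.0, 52.0, 65.0] z [0.017 0.031]
64 [315. 202.] ctr [479. -17.] size [18. 48.] axis deg -40.2 widths -x..+x [11.0, 7.0, 17.0] z [0.022 0.046]
435 [272. 232.] ctr [673. -50.] size [ 62. 195.] axis deg -2.6 widths -x..+x [57.0, 23.0, 26.0] z [0.018 0.032]
555 [288. 258.] ctr [673.  61.] size [ 42. 192.] axis deg -3.1 widths -x..+x [32.0, 29.0, 42.0] z [0.021 0.032]
```

View pics/w2.png

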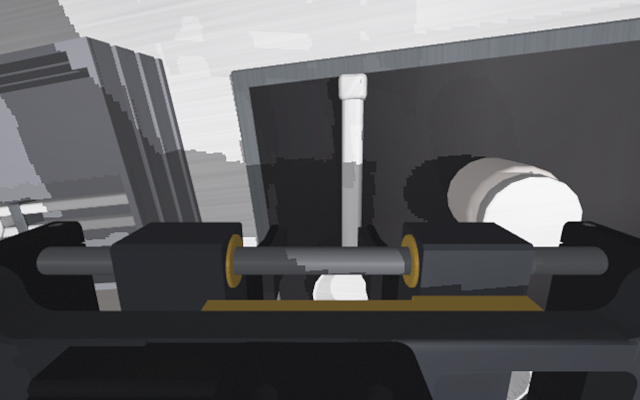

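The handle at column 350 lies right of the jaw centre at column 322. I shift about 17 mm toward +y, then descend and grip.

```bash

python3 -m inch '[[-0.05,2,19,0,-0.01],[-0.05,0,3,18,0],[-0.05,0,2,18,0],[-0.05,0,0,0,0]]'| grep -E 'pos|force|grip'
python3 go.py 465 -125 18 173.5
```

```text
position: [0.4767, -0.1184, 0.035]
ft_force: [0.3, 0.4, -0.1]
grip_width: 0.478
t 26.6 pos [ 476.7 -118.4   35. ] yaw 173.6 tilt 7.6 F [ 0.3  0.4 -0.1] grip 0.478 q7 1.25
twist 0.001
shift tool [11.4 -5.7 17.6]
```

```bash

python3 -m inch '[[-0.05,11,-5,8,0],[-0.05,0,0,9,0],[-0.05,0,0,0,0]]'| grep -E 'pos|force|grip'
python3 go.py 465 -125 18 173.5
```

```text
position: [0.4662, -0.1243, 0.0198]
ft_force: [-0.3, -0.2, -0.3]
grip_width: 0.473
t 26.98 pos [ 466.2 -124.3   19.8] yaw 173.6 tilt 7.8 F [-0.3 -0.2 -0.3] grip 0.473 q7 1.25
twist 0.002
shift tool [ 1.2 -0.6  1.8]
```

```bash

python3 -m inch '[[-0.05,0,0,2,0],[-1,0,0,0,0],[-1,0,0,0,0],[-1,0,0,0,0],[-1,0,0,0,0]]' 25
python3 -m inch '[[-1,0,0,-15,0],[-1,0,0,-25,0],[-1,0,0,-40,0],[-1,0,0,-30,0],[-1,0,0,0,0]]'; python3 go.py 630 -369 120 90
```

```text
time: 27.6
position: [0.467, -0.1247, 0.0184]
tool_rot: [0.177, 3.103, -0.207]
ft_force: [-1.0, 1.3, 1.8]
grip_width: 0.161
time: 28.22
position: [0.465, -0.1078, 0.1329]
tool_rot: [0.173, 3.103, -0.206]
ft_force: [-0.9, 1.2, -1.8]
grip_width: 0.158
t 28.23 pos [ 465.  -107.8  132.9] yaw 173.7 tilt 7.7 F [-0.9  1.2 -1.8] grip 0.158 q7 1.45
twist 1.462
shift tool [-256.6  165.    50.8]
```

```bash

python3 -m inch '[[-1,-10,0,-6,0.165],[-1,-10,0,-6,0.165],[-1,0,0,-6,0.165],[-1,0,0,-5,0.165],[-1,0,0,0,0.165]]'| grep -E 'pos|grip'
python3 -m inch '[[-1,0,0,0,0.165],[-1,0,0,0,0.165],[-1,0,0,0,0.165],[-1,0,0,0,0.15],[-1,0,0,0,0]]'| grep -E 'pos|grip'
python3 go.py 637 -369 130 90
```

```text
position: [0.4814, -0.1079, 0.1539]
grip_width: 0.166
position: [0.4776, -0.1067, 0.1491]
grip_width: 0.161
t 29.48 pos [ 477.6 -106.7  149.1] yaw 86.8 tilt 7.4 F [ 0.3  0.3 -1.1] grip 0.161 q7 -0.08
twist -0.056
shift tool [-257.7  159.    53.5]
```

```bash

python3 -m inch '[[-1,-48,32,8,-0.03],[-1,-48,32,8,-0.03],[-1,-48,32,8,0],[-1,-48,32,8,0],[-1,-48,30,8,0]]'| grep -E 'pos|grip'
python3 -m inch '[[-1,-15,0,8,0],[-1,0,0,0,0]]'| grep -E 'pos|grip'
python3 go.py 637 -369 60 90;python3 - <<'E'
from h import *
im=ctrl.get_image("side"); save(im,"s5.png",(300,120,460,230),4)
E
```

```text
position: [0.6383, -0.3522, 0.1388]
grip_width: 0.164
position: [0.6375, -0.3726, 0.1282]
grip_width: 0.159
t 30.35 pos [ 637.5 -372.6  128.2] yaw 91.8 tilt 7.3 F [-0.1  0.8 -0.1] grip 0.159 q7 0.18
twist 0.031
shift tool [12.2 -0.5 67.1]
```

View pics/s5.png

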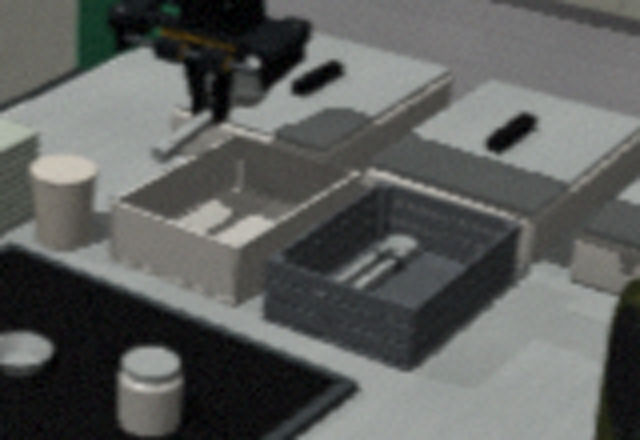

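```bash

python3 -m inch '[[-1,6,0,22,0.03],[-1,6,0,22,0],[-1,4,0,22,0],[-1,0,0,0,0]]'| grep -E 'pos|grip|force'
python3 go.py 637 -369 17 90
```

```text
position: [0.6376, -0.3612, 0.0614]
ft_force: [-0.2, -0.7, -1.0]
grip_width: 0.159
t 30.9 pos [ 637.6 -361.2   61.4] yaw 90.5 tilt 7.5 F [-0.2 -0.7 -1. ] grip 0.159 q7 0.1
twist 0.009
shift tool [-1.9 -0.7 45. ]
```

```bash

python3 -m inch '[[-1,-2,0,22,0.01],[-1,-1,0,22,0],[-1,0,0,0,0]]'| grep -E 'pos|grip|force'
python3 go.py 637 -369 14 90
```

```text
position: [0.638, -0.3684, 0.0148]
ft_force: [-0.2, -0.3, -1.8]
grip_width: 0.16
t 31.27 pos [ 638.  -368.4   14.8] yaw 90.0 tilt 7.4 F [-0.2 -0.3 -1.8] grip 0.16 q7 0.07
twist -0.0
shift tool [-0.5 -1.   0.9]
```

```bash

python3 -m inch '[[-1,0,0,1,0],[-0.3,0,0,0,0],[-0.3,0,0,0,0],[-0.3,0,0,-8,0],[-0.3,0,0,-40,0]]'| grep -E 'pos|grip|force'
python3 -m inch '[[-0.3,0,0,-55,0],[-0.3,0,0,-55,0],[-0.3,30,5,-50,0],[-0.1,55,8,0,0],[-0.1,55,8,0,0]]'| grep -E 'pos|grip|force'
python3 -m inch '[[-0.1,40,5,0,-0.17],[-0.1,0,0,0,-0.17],[-0.1,0,0,0,-0.17],[-0.1,0,0,0,-0.17],[-0.1,0,0,0,-0.17]]'| grep -E 'pos|grip|force'
python3 -m inch '[[-0.1,0,0,0,-0.17],[-0.1,0,0,0,-0.17],[-0.1,0,0,0,-0.17],[-0.1,0,0,0,-0.1]]'| grep -E 'pos|grip|force'
python3 go.py 690 -35 230 176;  python3 ut.py side;python3 ut.py scene
```

```text
position: [0.6372, -0.3617, 0.0614]
ft_force: [-0.1, 0.6, 0.6]
grip_width: 0.347
position: [0.6607, -0.2054, 0.2176]
ft_force: [0.3, -0.1, -0.0]
grip_width: 0.431
position: [0.6686, -0.1532, 0.2199]
ft_force: [0.5, 0.4, 0.3]
grip_width: 0.452
position: [0.6693, -0.1524, 0.225]
ft_force: [-0.1, 0.1, -0.1]
grip_width: 0.45
t 33.65 pos [ 669.3 -152.4  225. ] yaw 176.7 tilt 8.1 F [-0.1  0.1 -0.1] grip 0.45 q7 1.29
twist 0.013
shift tool [-12.7 116.8 -20.6]
483 [288. 191.] ctr [734. -78.] size [153. 322.] axis deg -35.4 widths -x..+x [51.0, 19.0, 24.0] z [0.018 0.041]
313 [272. 213.] ctr [672.  67.] size [ 36. 192.] axis deg -3.8 widths -x..+x [36.0, 30.0, 35.0] z [0.018 0.029]
110 [336. 222.] ctr [456. -11.] size [47. 17.] axis deg 18.0 widths -x..+x [16.0, 12.0, 10.0] z [0.021 0.047]
72 [315. 202.] ctr [478. -17.] size [21. 48.] axis deg -42.0 widths -x..+x [16.0, 10.0, 14.0] z [0.021 0.046]
444 [272. 233.] ctr [675. -40.] size [ 64. 199.] axis deg -2.6 widths -x..+x [64.0, 21.0, 57.0] z [0.018 0.032]
588 [287. 259.] ctr [680.  63.] size [ 49. 203.] axis deg -3.7 widths -x..+x [32.0, 37.0, 46.0] z [0.02  0.032]
```

```bash

python3 -m inch '[[-0.1,-20,50,-7,0],[-0.1,-20,48,-7,0.01],[-0.1,0,0,0,0]]'| grep -E 'pos|grip|force'
cat > sl.py <<'E'
import sys; from meas import *
x0,x1,yc,w=map(float,sys.argv[1:5])
im=ctrl.get_image("wrist"); P=cloud(im)*1000;h=P[...,2];g=im["color"].astype(float).mean(2)
q=P[(g>75)&(h>16)&(h<45)&(abs(P[...,1]-yc)<w)&(P[...,0]>x0)&(P[...,0]<x1)]
for x in np.arange(x0,x1,20):
    k=q[(q[:,0]>=x)&(q[:,0]<x+20)]
    if len(k)>5: print(x+10,len(k),np.percentile(k[:,1],[2,50,98]).round(1))
E
python3 sl.py 560 780 -33 50; python3 go.py 673 -33 60 176
```

```text
position: [0.7167, -0.0561, 0.2286]
ft_force: [-0.1, -0.3, 0.5]
grip_width: 0.451
570.0 73 [-42.2 -30.2 -18.4]
590.0 858 [-55.4 -30.   -5.3]
610.0 784 [-57.3 -30.3  -3.2]
630.0 439 [-51.  -31.6 -10. ]
650.0 205 [-41.3 -34.9 -28.1]
670.0 207 [-43.7 -37.1 -30.2]
690.0 193 [-46.2 -38.9 -32.4]
710.0 180 [-47.6 -41.  -34.6]
730.0 173 [-49.7 -43.1 -36.6]
750.0 214 [-53.7 -44.9 -37. ]
770.0 22 [-53.3 -45.  -38. ]
t 34.17 pos [716.4 -59.6 228.8] yaw 175.1 tilt 8.3 F [-0.1  0.3  0.4] grip 0.448 q7 1.13
twist -0.016
shift tool [ 51.9  46.4 161.9]
```

```bash

python3 -m inch '[[-0.1,12,11,40,0.01],[-0.1,12,11,40,0.01],[-0.1,12,11,40,0],[-0.1,12,10,40,0],[-0.1,0,0,0,0]]'| grep -E 'pos|force|grip'
python3 go.py 670 -37 19 174;python3 sl.py 570 680 -33 50
```

```text
position: [0.6778, -0.0456, 0.061]
ft_force: [-0.9, -0.2, 1.0]
grip_width: 0.45
t 34.8 pos [677.8 -45.6  61. ] yaw 172.8 tilt 8.8 F [-0.9 -0.2  1. ] grip 0.45 q7 0.94
twist -0.02
shift tool [10.7 13.6 40. ]
580.0 1526 [-50.8 -30.2  -9.3]
600.0 2664 [-57.1 -30.6  -2.9]
620.0 2345 [-55.  -30.7  -4.7]
640.0 722 [-40.6 -32.6 -20.3]
660.0 603 [-42.3 -35.  -28.3]
680.0 281 [-44.  -36.5 -30. ]
```

```bash

python3 -m inch '[[-0.1,9,13,6,-0.015],[-0.1,0,2,17,0],[-0.1,0,0,15,0],[-0.1,0,0,0,0]]'| grep -E 'pos|force|grip'
python3 go.py 670 -36.5 18 174
```

```text
position: [0.6783, -0.0364, 0.0262]
ft_force: [-0.5, 0.7, 0.6]
grip_width: 0.452
t 35.35 pos [678.3 -36.4  26.2] yaw 173.5 tilt 9.0 F [-0.5  0.7  0.6] grip 0.452 q7 0.9
twist -0.008
shift tool [8.7 0.1 7.8]
```

```bash

python3 -m inch '[[-0.1,8,0,8,0],[-0.1,0,0,1,0],[-1,0,0,0,0],[-1,0,0,0,0],[-1,0,0,0,0]]' 25
python3 go.py 670 -36.5 18
python3 -m inch '[[-1,0,0,0,0],[-1,0,0,-15,0],[-1,0,0,-35,0],[-1,0,0,-40,0],[-1,0,0,-30,0]]'; python3 go.py 567 -369 120 90
```

```text
time: 35.98
position: [0.671, -0.037, 0.0172]
tool_rot: [0.181, 3.073, -0.228]
ft_force: [-0.2, -0.7, 0.8]
grip_width: 0.195
t 35.98 pos [671.  -37.   17.2] yaw 173.5 tilt 9.0 F [-0.2 -0.7  0.8] grip 0.195 q7 0.89
shift tool [ 1.   0.3 -0.9]
time: 36.6
position: [0.6635, -0.0183, 0.1384]
tool_rot: [0.181, 3.078, -0.227]
ft_force: [0.3, -0.9, -1.4]
grip_width: 0.162
t 36.6 pos [663.5 -18.3 138.4] yaw 173.5 tilt 8.9 F [ 0.3 -0.9 -1.4] grip 0.162 q7 0.96
twist 1.458
shift tool [-344.8  -96.8   66.6]
```

```bash

python3 -m inch '[[-1,0,0,-5,0.165],[-1,0,0,-5,0.165],[-1,0,0,-5,0.165],[-1,0,0,-5,0.165],[-1,0,0,0,0.165]]'| grep -E 'pos|grip'
python3 -m inch '[[-1,0,0,0,0.165],[-1,0,0,0,0.165],[-1,0,0,0,0.165],[-1,0,0,0,0.15],[-1,0,0,0,0]]'| grep -E 'pos|grip'
python3 go.py 567 -369 130 90
```

```text
position: [0.6641, -0.0107, 0.1674]
grip_width: 0.166
position: [0.6637, -0.0069, 0.1721]
grip_width: 0.164
t 37.85 pos [663.7  -6.9 172.1] yaw 86.5 tilt 8.9 F [ 0.4 -0.3 -1.1] grip 0.164 q7 -0.44
twist -0.061
shift tool [-352.1 -101.8   88.9]
```

```bash

python3 -m inch '[[-1,-55,-17,10,-0.03],[-1,-55,-17,10,-0.03],[-1,-55,-17,10,0],[-1,-55,-17,10,0],[-1,-55,-17,10,0]]'| grep -E 'pos|grip'
python3 -m inch '[[-1,-50,-12,8,0],[-1,-18,0,8,0],[-1,0,0,0,0]]'| grep -E 'pos|grip'
python3 go.py 567 -369 60 90
```

```text
position: [0.5814, -0.2825, 0.1597]
grip_width: 0.163
position: [0.5691, -0.3604, 0.153]
grip_width: 0.165
t 38.85 pos [ 569.1 -360.4  153. ] yaw 92.0 tilt 8.9 F [ 0.2  0.  -1.5] grip 0.165 q7 0.26
twist 0.035
shift tool [ 4.7 -7.6 93. ]
```

```bash

python3 -m inch '[[-1,2,-4,30,0.03],[-1,2,-2,30,0],[-1,1,0,30,0],[-1,0,0,0,0]]'| grep -E 'pos|grip|force'
python3 go.py 567 -369 17 90; python3 - <<'E'
from h import *
im=ctrl.get_image("scene"); save(im,"p2.png",(170,80,310,200),5)
E
```

```text
position: [0.5741, -0.3586, 0.0637]
ft_force: [-2.0, -4.2, -1.5]
grip_width: 0.16
t 39.35 pos [ 574.1 -358.6   63.7] yaw 91.2 tilt 8.9 F [-2.  -4.2 -1.5] grip 0.16 q7 0.17
twist 0.021
shift tool [ -3.7 -10.2  47.1]
```

View pics/p2.png

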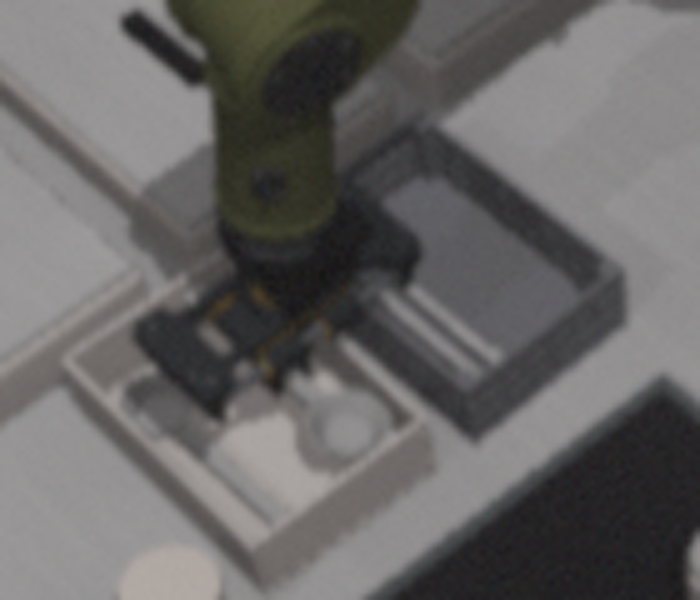

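A slight touch on the +y wall (about 4 N in y). I shift 10 mm toward -y before lowering.

```bash

python3 -m inch '[[-1,-11,-8,0,0.02],[-1,-3,0,0,0]]'| grep -E 'pos|grip|force'
python3 go.py 567 -369 30 90
python3 -m inch '[[-1,3,0,16,0],[-1,3,0,16,0],[-1,0,0,0,0]]'| grep -E 'pos|grip|force'
python3 go.py 567 -369 13 90
```

```text
position: [0.5698, -0.3712, 0.0704]
ft_force: [0.2, -0.2, -0.5]
grip_width: 0.16
t 39.65 pos [ 569.8 -371.2   70.4] yaw 90.1 tilt 9.1 F [ 0.2 -0.2 -0.5] grip 0.16 q7 0.19
twist 0.002
shift tool [ 7.9 -5.7 39.4]
position: [0.5728, -0.3692, 0.0368]
ft_force: [-1.5, -0.8, -1.8]
grip_width: 0.157
t 40.02 pos [ 572.8 -369.2   36.8] yaw 90.1 tilt 9.1 F [-1.5 -0.8 -1.8] grip 0.157 q7 0.15
twist 0.002
shift tool [ 3.6 -7.5 23. ]
```

```bash

python3 -m inch '[[-1,2,-4,12,0],[-1,2,-3,10,0],[-1,0,0,0,0]]'| grep -E 'pos|grip|force'
python3 go.py 567 -369 13 90
```

```text
position: [0.5681, -0.3682, 0.0128]
ft_force: [-0.4, 0.4, 0.3]
grip_width: 0.157
t 40.4 pos [ 568.1 -368.2   12.8] yaw 90.1 tilt 9.2 F [-0.4  0.4  0.3] grip 0.157 q7 0.13
twist 0.002
shift tool [-0.8 -1.1 -0.2]
```

```bash

python3 -m inch '[[-0.3,0,0,0,0],[-0.3,0,0,0,0],[-0.3,0,0,-8,0],[-0.3,0,0,-40,0],[-0.3,0,0,-55,0]]'| grep -E 'pos|grip|force'
python3 -m inch '[[-0.3,0,0,-55,0],[0.1,40,10,-40,0],[0.1,55,18,0,0],[0.1,55,18,0,0],[0.1,55,18,0,0]]'| grep -E 'pos|grip|force'
python3 -m inch '[[0.1,55,18,0,-0.1],[0.1,45,18,0,-0.17],[0.1,0,0,0,-0.17],[0.1,0,0,0,-0.17],[0.1,0,0,0,-0.17]]'| grep -E 'pos|grip|force'
python3 -m inch '[[0.1,0,0,0,-0.17],[0.1,0,0,0,-0.17],[0.1,0,0,0,-0.17],[0.1,0,0,0,-0.17],[0.1,0,0,0,-0.1]]'| grep -E 'pos|grip|force'
python3 go.py 710 45 230 176;  python3 ut.py side
python3 - <<'E'
from h import *
im=ctrl.get_image("scene"); save(im,"p3.png",(170,80,410,300),3)
E
```

```text
position: [0.5575, -0.3528, 0.1136]
ft_force: [0.3, -1.5, 0.3]
grip_width: 0.353
position: [0.6185, -0.1384, 0.1976]
ft_force: [1.2, 0.2, -0.8]
grip_width: 0.546
position: [0.6527, -0.0239, 0.1895]
ft_force: [0.2, -0.1, -0.1]
grip_width: 0.548
position: [0.653, -0.0232, 0.194]
ft_force: [0.2, 0.0, 0.5]
grip_width: 0.551
t 42.9 pos [653.  -23.2 194. ] yaw -176.8 tilt 10.1 F [0.2 0.  0.5] grip 0.551 q7 1.15
twist 0.126
shift tool [-55.7  66.9 -40.2]
244 [282. 180.] ctr [ 800. -137.] size [ 17. 207.] axis deg -89.7 widths -x..+x [12.0, 15.0, 11.0] z [0.02  0.046]
42 [312. 174.] ctr [ 735. -241.] size [11. 36.] axis deg 0.6 widths -x..+x [11.0, 11.0, 11.0] z [0.021 0.045]
315 [272. 213.] ctr [672.  67.] size [ 38. 189.] axis deg -3.7 widths -x..+x [31.0, 27.0, 38.0] z [0.019 0.029]
116 [336. 222.] ctr [455.  -9.] size [43. 19.] axis deg 19.1 widths -x..+x [17.0, 13.0, 14.0] z [0.019 0.047]
```

View pics/p3.png

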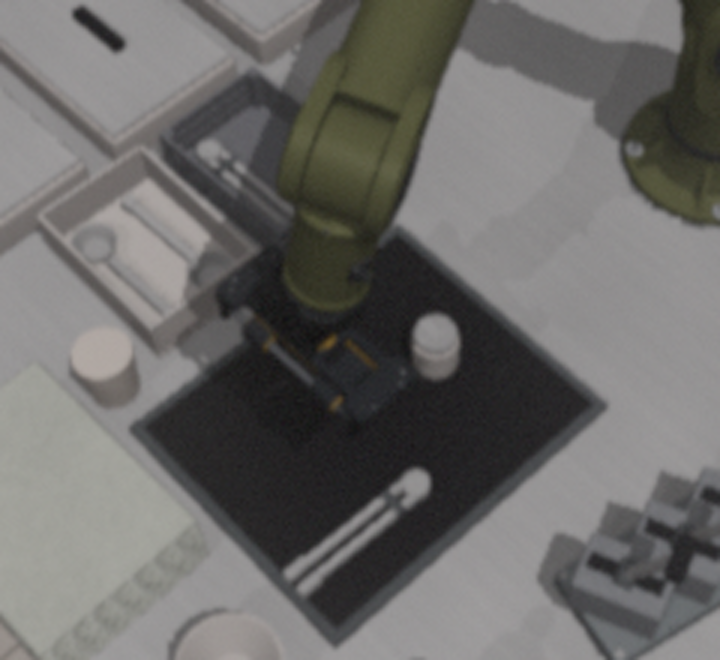

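Both spoons lie in the pan with their bowls at opposite ends, at about (97,243) and (215,270), and tongs_1 is in the basket. Only tongs_2, at (360,530), remains on the plate. I move over it and measure.

```bash

python3 -m inch '[[0.1,-28,35,-20,0.06],[0.1,-28,35,-20,0.06],[0.1,0,0,0,0]]'| grep -E 'pos|grip|force'
python3 sl.py 560 780 65 30; python3 go.py 673 65 60 176
```

```text
position: [0.7056, 0.0524, 0.2294]
ft_force: [-0.2, 0.6, 0.3]
grip_width: 0.552
590.0 506 [55.6 70.1 84.2]
610.0 412 [55.6 69.7 82.4]
630.0 422 [53.6 67.9 82.3]
650.0 289 [53.4 62.  80.5]
670.0 276 [52.2 65.8 79.5]
690.0 240 [50.7 59.3 77.5]
710.0 238 [49.6 58.2 76.5]
730.0 242 [46.3 57.3 76.2]
750.0 317 [43.8 56.8 78.4]
770.0 67 [43.5 66.2 77.6]
t 43.42 pos [705.   49.8 228.7] yaw 175.2 tilt 10.3 F [-0.5  0.  -0.5] grip 0.553 q7 0.94
twist -0.014
shift tool [ 50.3  36.8 160.8]
```

```bash

python3 -m inch '[[0.1,13,9,40,-0.02],[0.1,13,9,40,0],[0.1,13,9,40,0],[0.1,11,9,38,0],[0.1,0,0,0,0]]'| grep -E 'pos|force|grip'
python3 go.py 673 66 17 176.5
```

```text
position: [0.6707, 0.055, 0.0587]
ft_force: [-0.7, -0.6, -0.5]
grip_width: 0.551
t 44.05 pos [670.7  55.   58.7] yaw 175.6 tilt 10.6 F [-0.7 -0.6 -0.5] grip 0.551 q7 0.79
twist -0.015
shift tool [ 2.6 17.3 39.4]
```

```bash

python3 -m inch '[[0.1,0,17,4,-0.015],[0.1,0,1,17,0],[0.1,0,0,10,0],[0.1,0,0,0,0]]'| grep -E 'pos|force|grip'
python3 go.py 673 66 17 176.5
```

```text
position: [0.679, 0.0674, 0.0282]
ft_force: [-0.1, -0.4, 0.1]
grip_width: 0.55
t 44.55 pos [679.   67.4  28.2] yaw 176.3 tilt 10.8 F [-0.1 -0.4  0.1] grip 0.55 q7 0.76
twist -0.003
shift tool [ 7.1 -0.1 10.7]
```

```bash

python3 -m inch '[[0.1,7,0,10,0],[0.1,0,0,1,0],[-1,0,0,0,0],[-1,0,0,0,0],[-1,0,0,0,0]]' 25
python3 go.py 673 66 17
python3 -m inch '[[-1,0,0,0,0],[-1,0,0,-15,0],[-1,0,0,-35,0],[-1,0,0,-40,0],[-1,0,0,-40,0]]'; python3 go.py 384 -367 120 90
```

```text
time: 45.18
position: [0.6736, 0.066, 0.0175]
tool_rot: [0.11, 3.025, -0.239]
ft_force: [-0.4, -0.6, 2.1]
grip_width: 0.327
t 45.17 pos [673.6  66.   17.5] yaw 176.3 tilt 10.8 F [-0.4 -0.6  2.1] grip 0.327 q7 0.75
shift tool [0.6 0.1 0.4]
time: 45.8
position: [0.6575, 0.0864, 0.1459]
tool_rot: [0.11, 3.033, -0.24]
ft_force: [0.8, 0.5, -0.4]
grip_width: 0.327
t 45.8 pos [657.5  86.4 145.9] yaw 176.3 tilt 10.6 F [ 0.8  0.5 -0.4] grip 0.327 q7 0.82
twist 1.506
shift tool [-447.5 -274.5   73.3]
```

```bash

python3 -m inch '[[-1,0,0,-8,0.165],[-1,0,0,-8,0.165],[-1,0,0,-5,0.165],[-1,0,0,-5,0.165],[-1,0,0,0,0.165]]'| grep -E 'pos|grip'
python3 -m inch '[[-1,0,0,0,0.165],[-1,0,0,0,0.165],[-1,0,0,0,0.165],[-1,0,0,0,0.165],[-1,0,0,0,0.02]]'| grep -E 'pos|grip'
python3 go.py 470 -200 170 90
python3 -c "
from h import *
s=ctrl.get_state();print(Ro.from_rotvec(s['tool_rot']).as_matrix().round(3),s['joint_positions'].round(2))"
```

```text
position: [0.6549, 0.0959, 0.1806]
grip_width: 0.325
position: [0.6529, 0.0994, 0.1841]
grip_width: 0.328
t 47.05 pos [652.9  99.4 184.1] yaw 86.8 tilt 10.6 F [-0.4 -0.7 -1.6] grip 0.328 q7 -0.61
twist -0.056
shift tool [-293.6 -188.2   41.5]
[[ 0.055  0.993  0.1  ]
 [ 0.987 -0.039 -0.154]
 [-0.149  0.108 -0.983]] [ 0.35  0.43 -0.83  1.53  0.52  1.32 -0.61]
```

```bash

python3 -m inch '[[-1,-50,-32,6,-0.03],[-1,-50,-32,6,-0.02],[-1,-50,-32,6,0],[-1,-50,-32,6,0],[-1,-50,-32,6,0]]'| grep -E 'pos|grip'
python3 -m inch '[[-1,-50,-25,6,0],[-1,-50,-15,0,0],[-1,-40,-15,0,0],[-1,-20,0,0,0],[-1,0,0,0,0]]'| grep -E 'pos|grip'
python3 go.py 388 -367 100 90
```

```text
position: [0.4919, -0.1503, 0.1755]
grip_width: 0.327
position: [0.4371, -0.3183, 0.1906]
grip_width: 0.326
t 48.3 pos [ 437.1 -318.3  190.6] yaw 91.9 tilt 10.5 F [-0.2  0.4 -1.3] grip 0.326 q7 0.54
twist 0.034
shift tool [-34.2 -58.7  91.5]
```

```bash

python3 -m inch '[[-1,-17,-30,10,0.03],[-1,-17,-30,10,0],[-1,0,0,20,0],[-1,0,0,20,0],[-1,0,0,0,0]]'| grep -E 'pos|grip'
python3 go.py 387 -367 50 90
python3 - <<'E'
from h import *
s=ctrl.get_state();print(Ro.from_rotvec(s['tool_rot']).as_matrix().round(3),s['joint_positions'].round(2))
im=ctrl.get_image("side"); save(im,"s6.png",(330,120,460,230),5)
E
```

```text
position: [0.3908, -0.3523, 0.1289]
grip_width: 0.331
t 48.92 pos [ 390.8 -352.3  128.9] yaw 91.5 tilt 10.3 F [ 0.1 -0.2 -1.4] grip 0.331 q7 0.64
twist 0.025
shift tool [ -2.9 -12.1  79.4]
[[-0.025  0.994  0.105]
 [ 0.988  0.04  -0.146]
 [-0.149  0.1   -0.984]] [ 1.18  0.02 -0.53  2.01  0.08  0.94  0.64]
```

View pics/s6.png

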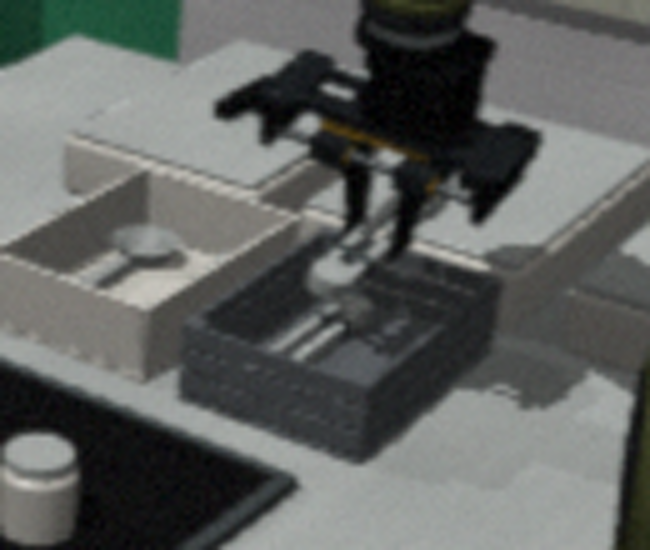

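```bash
python3 -c "
from h import *
Rg=Ro.from_rotvec([0.11,3.025,-0.239]).as_matrix();R=Ro.from_rotvec(ctrl.get_state()['tool_rot']).as_matrix()
M=R@Rg.T;print('normal',(M@[0,0,1]).round(3),'axis(+x_world end)',(M@[.998,-.06,0]).round(3))"
```

```text
normal [-0.253  0.029  0.967] axis(+x_world end) [ 0.058 -0.997  0.045]
```

```bash

python3 -m inch '[[-1,-1,-5,27,0],[-1,-1,-4,27,0],[-1,0,-3,25,0],[-1,0,0,0,0]]'| grep -E 'pos|grip|force'
python3 go.py 385 -366 18 90
```

```text
position: [0.3946, -0.365, 0.0551]
ft_force: [0.6, 0.4, -0.9]
grip_width: 0.326
t 49.48 pos [ 394.6 -365.    55.1] yaw 92.0 tilt 10.9 F [ 0.6  0.4 -0.9] grip 0.326 q7 0.58
twist 0.034
shift tool [  4.6 -13.7  35.5]
```

```bash

python3 -m inch '[[-1,2,-12,0,0.02],[-1,2,-2,14,0],[-1,2,-2,14,0],[-1,0,0,0,0]]'| grep -E 'pos|grip|force'
python3 go.py 385 -366 17 90
```

```text
position: [0.3833, -0.3647, 0.0269]
ft_force: [-0.6, 0.4, -1.7]
grip_width: 0.326
t 49.98 pos [ 383.3 -364.7   26.9] yaw 90.8 tilt 11.2 F [-0.6  0.4 -1.7] grip 0.326 q7 0.55
twist 0.014
shift tool [ 0.2  0.6 10.1]
```

```bash

python3 -m inch '[[-1,0,0,9,0],[-1,0,0,0,0]]'| grep -E 'pos|grip|force'
python3 go.py 385 -366 15
python3 -m inch '[[-0.15,0,0,0,0],[-0.15,0,0,0,0],[-0.15,0,0,0,0],[-0.15,0,0,-8,0],[-0.15,0,0,-20,0]]'| grep -E 'pos|grip|force'
python3 -m inch '[[-0.15,0,0,-40,0],[-0.15,0,0,-50,0],[-0.15,0,0,-50,0],[0,50,0,-20,0],[0,50,20,0,0]]'| grep -E 'pos|grip|force'
python3 -m inch '[[0,50,20,0,0],[0,50,20,0,0],[0,50,20,0,0],[0,50,20,0,0],[0,0,0,0,0]]'| grep -E 'pos|grip|force'
python3 - <<'E'
from h import *
a=ctrl.get_image("scene"); b=ctrl.get_image("side")
f=lambda im,c:cv2.resize(im["color"][c[1]:c[3],c[0]:c[2],::-1],(400,300),interpolation=cv2.INTER_CUBIC)
cv2.imwrite("pics/f1.png",np.vstack([np.hstack([f(a,(170,90,310,195)),f(b,(320,140,460,245))]),np.hstack([f(a,(200,140,440,320)),f(b,(180,140,420,320))])]))
E
```

```text
position: [0.3849, -0.3663, 0.0176]
ft_force: [-0.7, -0.5, -1.0]
grip_width: 0.327
t 50.23 pos [ 384.9 -366.3   17.6] yaw 90.8 tilt 11.2 F [-0.7 -0.5 -1. ] grip 0.327 q7 0.53
shift tool [ 0.7 -0.1  2.5]
position: [0.3819, -0.3618, 0.046]
ft_force: [-0.7, 0.3, -0.2]
grip_width: 0.423
position: [0.3817, -0.2377, 0.1999]
ft_force: [0.7, -0.1, -0.4]
grip_width: 0.493
position: [0.4634, -0.0268, 0.1807]
ft_force: [-0.4, -1.2, -0.1]
grip_width: 0.497
```

View pics/f1.png

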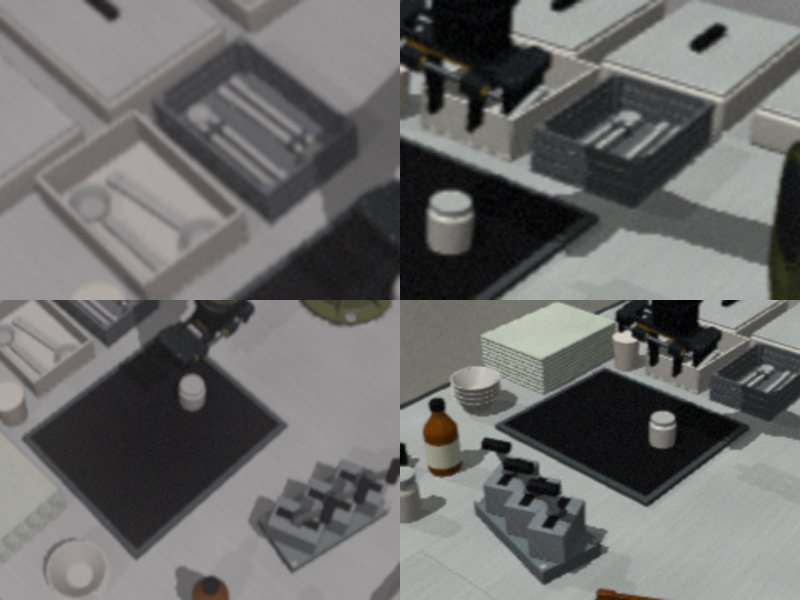

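Two spoons are in the pan, two tongs in the basket, the plate holds only the jar, and the levers lean away. I check the lever angles and that the utensils lie flat before handing in.

```bash
python3 - <<'E'
from meas import *
d=np.array([-.375,.927]); r=np.array([.927,.375])
H=np.array([[404,351],[471,331],[538,317]])
for n in("scene","side"):
  for tag,im in(("before",np.load(n+".npy",allow_pickle=True).item()),("now",ctrl.get_image(n))):
    P=cloud(im)*1000; g=im["color"].astype(float).mean(2)
    out=[]
    for h in H:
        a=(P[...,:2]-h)@d; b=(P[...,:2]-h)@r
        q=P[...,2]; m=(q>102)&(q<158)&(abs(b)<12)&(abs(a)<60)&(g>70)
        out.append(np.degrees(np.arctan(np.polyfit(q[m],a[m],1)[0])).round(0) if m.sum()>15 else None)
    print(n,tag,"stem lean deg",out)
  P=cloud(im)*1000
  for nm,c in(("pan",(602,-369)),("basket",(417,-367))):
    m=(abs(P[...,0]-c[0])<68)&(abs(P[...,1]-c[1])<100)&(P[...,2]>0); print(n,nm,"z 50/95/99%",np.percentile(P[m][:,2],[50,95,99]).round())
print(ctrl.get_state()["ft_force"].round(1),ctrl.get_state()["time"])
E
```

```text
scene before stem lean deg [np.float64(-25.0), np.float64(-28.0), np.float64(-25.0)]
scene now stem lean deg [np.float64(26.0), np.float64(26.0), np.float64(28.0)]
scene pan z 50/95/99% [ 9. 25. 28.]
scene basket z 50/95/99% [14. 29. 62.]
side before stem lean deg [np.float64(-27.0), np.float64(-27.0), np.float64(-27.0)]
side now stem lean deg [None, None, None]
side pan z 50/95/99% [17. 54. 60.]
side basket z 50/95/99% [17. 59. 65.]
[ 0.7 -1.3  0.1] 52.3
```

```bash
python3 -c "
from bench import ctrl; print(ctrl.close_job())"
```

```text
the job is handed in; nothing more can be done
None
```

The job is done and handed in at about 52 s of the 210 s allowed.

**Levers:** I pushed all three to their stops in the order middle, +x end, -x end. None turned out to be barred. The last scene check read stem leans of +26 to +28°, against -25 to -28° before. The nominal lean is 29°, so this reading is a degree or three short at both ends. The side camera gave no stem reading at the end, because the stems were hidden.

**Utensils:** There were four on the plate. Both spoons lie flat in the white pan, with tops at about 28 mm or less in the scene view. The side view's higher figures there (54–60 mm) I take to be pan walls. Both steel tongs lie in the slatted basket. The plate now holds only the jar, and I left the brown tongs alone.

**Irregularities:**
- The tool's tilt drifted up to about 11° during the run. Because of it, the second tongs went down slightly rolled, but they lie inside the basket in the last picture.
- One spoon brushed the pan wall with about 4 N while being lowered, and I corrected it at once.
- I noticed no grip slip.
- Spoon_1 measured a few millimetres off between views, so I used the close wrist view for the grasp.

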